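Open the mist-line valve with the square key

TASK

Take the T-handled square key out of its wooden stand, push it fully home into the square socket down in the recess of the grey valve box, and turn it anticlockwise (seen from above) until it reaches its stop. Feel for the socket with a light hand and never force the key, then let go and leave it standing in the socket; do not disturb the pot, tray and jar.

Things in the scene. Friction and masses are not known exactly. Their poses are not given: they have to be found in the camera images.
- valve_box: Fixed grey plastic box, 120 x 120 mm, 62 mm high; copper pipes leave its +y and -y sides and bend down to the bench 90 mm from its centre. Origin: centre of its underside, z up. Its top has a 44 x 44 mm square recess in the middle, 20 mm deep; the recess's floor is the flat brass top of the turning spindle, with the square socket in it.
- recess (a point): Centre of the recess at the height of its floor (42 mm above the bench), axes as the box. The box was set by hand over the valve: the socket's centre, which is also the turning axis, lies up to 5 mm off this point in the box's x and up to 5 mm in its y. The offset is not reported; look or feel for it. The spindle is sprung: pressed down it yields 1 mm per 2 N for 5 mm, then is solid.
- spindle (a joint): Angle of the brass spindle and its socket, rad, growing anticlockwise from above; at 0 the socket's sides are parallel to the box's. Starts between 0 and 0.25; firm stop (valve open) at 1.2. Takes about 0.07 N m to turn, stays where left; over 0.2 N m is forcing it. Socket: square, 13.6 mm wide, 18 mm deep, flat bottom, sharp rim; takes the key in any of four quarter turns.
- stand: Fixed wooden block 80 x 80 mm, 60 mm high, with a 15 mm square hole, 53 mm deep, in the middle of its top, where the key stands. Origin: centre of its underside.
- key: Loose T-handled key, about 0.2 kg, 88 mm high, upright in the stand. Origin: centre of the bottom end of the square shank, z up along it. Shank 12 x 12 mm, sides along key x and y; a collar 26 mm across, 50 to 55 mm above the origin, rests on the stand's top. It must not press on the valve box or spindle with over 30 N in all.
- key_tip (a point): Centre of the bottom end of the key's shank (same as the key's origin).
- key_bar (a point): Centre of the key's wooden crossbar, 80 mm above the bottom end: 70 mm long along key x, 12 mm thick along key y, 16 mm tall (72 to 88 mm above the bottom end).
- pot: Loose white ceramic plant pot, 120 mm across, 100 mm high; bystander. Origin: centre of its underside.
- tray: Loose green plastic tray, 110 x 140 x 35 mm; bystander. Origin: centre of its underside.
- jar: Loose closed glass jar, 76 mm across, 110 mm high; bystander. Origin: centre of its underside.
Not all that is in view belongs to the job. Of the things that look like the key, the smallest one is meant.

How it is judged:
By the outcome, as a careful person would: the job done as asked, in the order asked, and still so for the second after the job is handed in, with the robot touching nothing.
It also fails if it takes over 72 s, if anything falls off the work surface, if the arm or the gripper's body presses on something with over 40 N, if the wrist force passes 120 N, or if a joint passes its speed limit or range.

ROBOT

A 6-joint arm with a two-finger parallel gripper is mounted at the origin on the work surface. World frame = base frame: x ahead of the robot, y to its left, z up, the work surface at z = 0. Lengths are in m, angles in rad, forces in N, time in s.
With the tool pointing down it reaches from about 0.35 to 0.775 m from the base axis. Payload 7.3 kg.
Tool frame: the origin (TCP) lies between the finger pads; the fingertips stand 19 mm ahead of it and the grasp point (between the pads) is the TCP; z points along the fingers, y is the direction in which the jaws open and shut (so a half turn about z gives the same grasp; the last joint's range is limited). The gripper opens to 92 mm and grips with 3 to 60 N. Pads are 19 mm wide; open, the fingers measure 130 mm over their backs; the gripper's body (75 mm by 190 mm) begins 47 mm behind the grasp point.
Start: joints at [1.089, 0.342, 1.524, -0, 1.275, -0.146], TCP at [0.173, 0.496, 0.246] pointing down, gripper open.
Joint ranges: [-2.53, 2.53], [-0.77, 2.02], [0.04, 2.7], [-1, 4.14], [0.28, 2.66], [-3.11, 3.11]. Speed limits (rad/s): [2.57, 2.57, 3.14, 3.14, 3.14, 3.14].

INTERFACE

Orientations are given as a rotation vector (axis times angle).
In Python, from station import read_state, camera, sign_off gives the robot as it stands.
- The arm moves only by the tool carry_out, never from a script. Its argument "commands" is a list of rows, each an object with "linear": the shift along the tool's x, y, z in m, a list of three; "yaw": the turn about the tool's z in degrees; "hand": the opening, from 0 (shut) to 1 (fully open). In form: [{"linear": [x, y, z], "yaw": yaw, "hand": hand}, ...]. A call has 1 to 8 rows; each row shifts and turns the commanded pose from where the row before left it, along the tool's axes as they then stand; what a row does not reach is not made up. A row lasts 1/12 s, in which the tool goes at most 41.7 mm and 7.16 degrees, less where a joint would pass 70% of its speed; a pose out of reach is approached as far as the arm can. A call with a gripper value outside its range is refused whole. The fingers move at their own pace and stop on an object; "force" is the grip in N (left out, the last holds). Time passes only in rows, so rows that do not move let the fingers close. It gives the time, the measured TCP pose, the force and the opening at its end, in the units of the state.
- read_state(): the state, without advancing time (a new reading comes with each control period).
- camera(name): name is "scene" or "top"; returns a dict with "color" (420x560x3 uint8, red, green, blue), "fovy" (degrees; the focal length in pixels is half the picture's height over the tangent of half this angle, whatever the lens; pixels are square), "cx", "cy" (the principal point, pixels), "D" ([k1, k2, p1, p2, k3] as OpenCV has them; the pictures are not rectified), "rvec" (rotation vector, rad) and "tvec" (3), from world to camera coordinates, as OpenCV has them. Camera axes: x right, y down, z forward; pixel columns grow to the right and rows downward; lengths in m; the calibration is good to about 2 mm. A picture is of the moment at which its call begins. There is no depth.
- sign_off(): hands the job in, once; it reports no verdict.
The state is a dict: "time": time; "qpos": joint angles; "dq": joint speeds; "effort": joint torques, N m; "tcp_pos": TCP position; "orientation": TCP orientation; "contact_force": force on the tool from outside, world axes, zero at the start; "moment": the same for the moment, N m; "finger_gap": opening from 0.0 (shut) to 1.0 (fully open).
Only numpy, scipy, OpenCV 4.12 (cv2) and the standard library are available. Lean on these libraries where they do the work, as an engineer would, in place of code of your own. Each camera call takes 0.05 s, during which the arm holds its last target.

## Working session

There is one attempt and no reset: what is moved stays moved. The work goes in short steps, Python scripts to look and compute and a tool call to move; the robot and the scene stay as the last step left them, time stands still between calls to the robot, and variables do not carry over. Pictures are saved under pics/ and viewed, and the job is handed in when it is done.

Besides the shell and the picture viewer there is one more tool, called after "Request:" as a command line: name --argument value ..., lists and objects as JSON in quotes. carry_out: Moves the arm, as the interface text tells. Its arguments: {"type":"object","properties":{"commands":{"type":"array"},"force":{"type":"number"}},"required":["commands"]}

```bash
mkdir -p pics; ls
cat > h.py <<'E'
import numpy as np, cv2, pickle
from station import read_state, camera
def snap(n,tag):
    c=camera(n); pickle.dump(c,open(f'pics/{tag}.pkl','wb'))
    cv2.imwrite(f'pics/{tag}.png',cv2.cvtColor(c['color'],cv2.COLOR_RGB2BGR)); return c
def load(tag): return pickle.load(open(f'pics/{tag}.pkl','rb'))
def K(c):
    f=c['color'].shape[0]/2/np.tan(np.radians(c['fovy'])/2)
    return np.array([[f,0,c['cx']],[0,f,c['cy']],[0,0,1.]])
def ray(c,uv):
    p=cv2.undistortPointsIter(np.array([[uv]],float),K(c),np.array(c['D'],float),None,None,(3,50,1e-9))[0,0]
    R=cv2.Rodrigues(np.array(c['rvec'],float))[0]; t=np.array(c['tvec'],float).ravel()
    return -R.T@t, R.T@np.array([p[0],p[1],1.])
def atz(c,uv,z):
    o,d=ray(c,uv); return o+d*(z-o[2])/d[2]
def tri(c1,u1,c2,u2):
    o1,d1=ray(c1,u1);o2,d2=ray(c2,u2)
    s=np.linalg.lstsq(np.c_[d1,-d2],o2-o1,rcond=None)[0]
    a,b=o1+s[0]*d1,o2+s[1]*d2
    return (a+b)/2,np.linalg.norm(a-b)
def proj(c,X):
    return cv2.projectPoints(np.atleast_2d(np.array(X,float)),np.array(c['rvec'],float),np.array(c['tvec'],float),K(c),np.array(c['D'],float))[0][:,0]
def crop(tag,u0,v0,u1,v1,s,out):
    im=cv2.imread(f'pics/{tag}.png')[v0:v1,u0:u1]
    cv2.imwrite(f'pics/{out}.png',cv2.resize(im,None,fx=s,fy=s,interpolation=cv2.INTER_CUBIC))
E
python3 - <<'E'
from h import *
for n in('scene','top'):
    c=snap(n,n+'0'); print(n,c['fovy'],c['cx'],c['cy'],c['D'],ray(c,(280,210)))
print(read_state())
E
```

```text
pics
scene 43.28686490330244 274.62348400966874 218.74827501328326 [0.02527779 0.         0.         0.         0.        ] (array([ 0.96071001, -0.39782167,  1.07197763]), array([-0.34111878,  0.41077693, -0.84574035]))
top 52.683887024229364 280.7261707758511 210.12834286979762 [-0.09614717  0.          0.          0.          0.        ] (array([0.46978445, 0.03982243, 0.88021341]), array([ 0.1297362 , -0.00442048, -0.99154022]))
{'time': 0.1, 'qpos': array([ 1.08897323e+00,  3.42645806e-01,  1.52490476e+00, -3.01935444e-05,
        1.27540518e+00, -1.46009446e-01]), 'dq': array([-0.0017865 , -0.0017326 , -0.00161734, -0.00052001,  0.00063059,
       -0.00074297]), 'effort': array([ 6.81609545e-04, -4.32006204e+01, -2.44692367e+01,  7.18890270e-02,
        5.26478200e-02, -7.67601910e-05]), 'tcp_pos': array([0.17284316, 0.49537946, 0.24512404]), 'orientation': array([-5.24940245e-01, -3.09702536e+00,  2.05025295e-03]), 'contact_force': array([ 0.92566747,  0.58432312, -0.34006345]), 'moment': array([ 0.02122282,  0.03835331, -0.04801277]), 'finger_gap': 0.9981078026601333}
```

View pics/scene0.png

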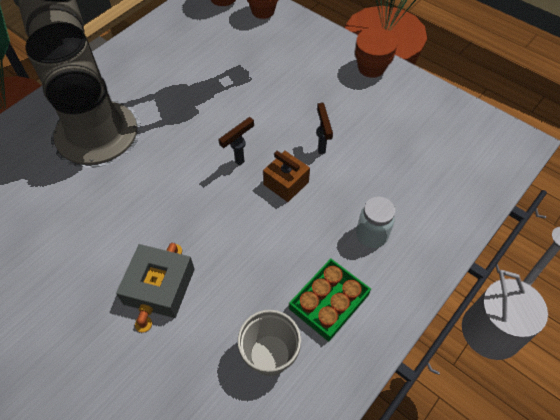

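View pics/top0.png

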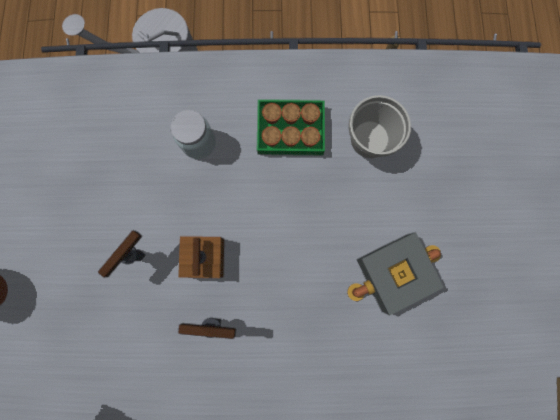

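The scene view shows the key in its wooden stand at about (287,170), with two larger T-keys beside it, and the valve box at (156,280). In the top view the stand is at (201,257) and the box at (402,274), with its socket as a dark spot at (403,274). I'll zoom in on both.

Run:
```python
from h import *
crop('top0',165,220,240,295,8,'t_st'); crop('top0',350,225,450,325,6,'t_bx')
crop('scene0',250,140,325,210,8,'s_st'); crop('scene0',110,235,200,325,6,'s_bx')
a=[cv2.resize(cv2.imread(f'pics/{n}.png'),(400,400)) for n in('t_st','t_bx')]
b=[cv2.resize(cv2.imread(f'pics/{n}.png'),(400,400)) for n in('s_st','s_bx')]
cv2.imwrite('pics/tz.png',np.hstack(a));cv2.imwrite('pics/sz.png',np.hstack(b))
```

```text
(no output)
```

View pics/t_st.png

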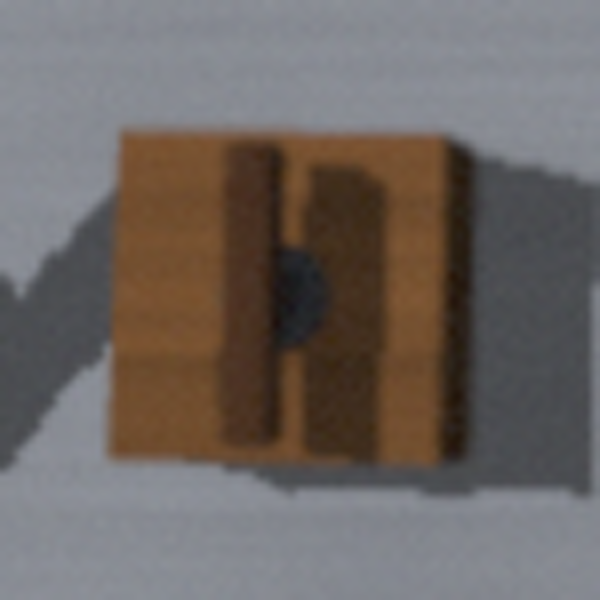

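View pics/t_bx.png

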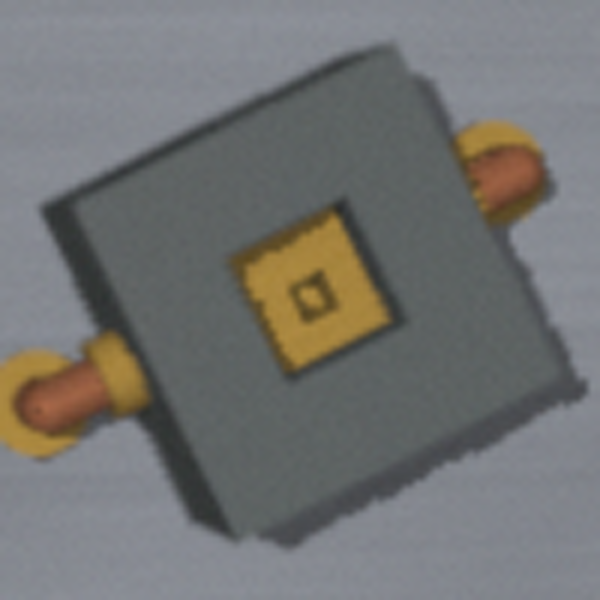

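View pics/s_st.png

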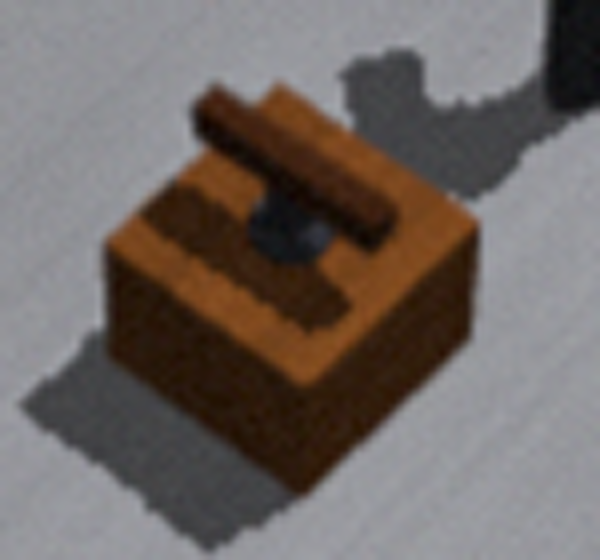

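View pics/s_bx.png

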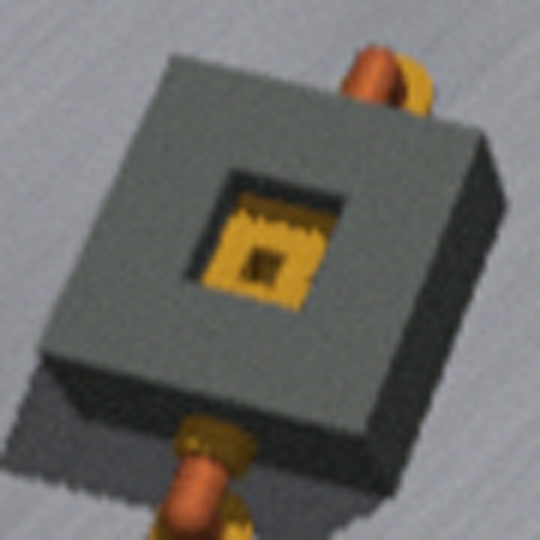

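```bash
cat > m.py <<'E'
from h import *
from scipy.optimize import least_squares
T,S=load('top0'),load('scene0')
def cc(pts,u0,v0,s): return [((x+.5)/s-.5+u0,(y+.5)/s-.5+v0) for x,y in pts]
# stand: order ++ , +-, --, -+
tst=cc([(122,133),(447,133),(443,465),(108,458)],165,220,8)
sst=cc([(478,222),(303,388),(107,243),(280,85)],250,140,8)
P=[tri(T,a,S,b) for a,b in zip(tst,sst)]
print('stand');[print(p.round(4),round(e,4)) for p,e in P]; print(np.mean([p for p,e in P],0))
# bar: +x end,-x end of top face centre ; top view ends
tb=cc([(253,143),(248,446)],165,220,8); sb=cc([(378,212),(218,90)],250,140,8)
print('bar');[print(*tri(T,a,S,b)) for a,b in zip(tb,sb)]
tx=cc([(393,43),(575,372),(240,540),(75,205)],350,225,6)
sx=cc([(484,132),(368,436),(40,354),(172,57)],110,235,6)
print('box');[print(*tri(T,a,S,b)) for a,b in zip(tx,sx)]
tx=cc([(341,205),(402,322),(292,377),(232,258)],350,225,6) # recess rim/floors
sx=cc([(345,197),(303,310),(186,281),(233,172)],110,235,6)
print('recess');[print(*tri(T,a,S,b)) for a,b in zip(tx,sx)]
tx=cc([(321,272),(339,302),(313,321),(291,291)],350,225,6)
sx=cc([(286,252),(274,285),(240,280),(252,249)],110,235,6)
print('sock');[print(*tri(T,a,S,b)) for a,b in zip(tx,sx)]
for z in(.042,):
  print(np.mean([atz(T,a,z) for a in tx],0),np.mean([atz(S,a,z) for a in sx],0))
E
python3 m.py
```

```text
stand
[0.5286 0.232  0.0579] 0.0005
[0.5273 0.152  0.0591] 0.0012
[0.4484 0.1541 0.0587] 0.0018
[0.45   0.2346 0.0574] 0.0005
[0.48855958 0.1931926  0.05826751]
bar
[0.5225025  0.19117833 0.09962487] 0.001722791395935507
[0.45515649 0.19522168 0.09602829] 0.004981228184616204
box
[ 0.53250782 -0.16966334  0.19993748] 0.03492919055802229
[ 0.46990074 -0.25325735  0.04171146] 0.11769983724616452
[ 0.33301763 -0.23997743 -0.14307971] 0.04402795671645264
[ 0.44983002 -0.14879055  0.13660486] 0.10223174596325862
recess
[ 0.48218714 -0.18669265  0.11444595] 0.013218272729147317
[ 0.45450075 -0.21821896  0.04072935] 0.04069290281551738
[ 0.4147266  -0.21283305 -0.00367114] 0.014483230037141134
[ 0.44958889 -0.18044191  0.08313088] 0.0380746003169901
sock
[ 0.45803176 -0.19935461  0.05876449] 0.003921441270588399
[ 0.45024295 -0.20885902  0.03654406] 0.011138721135863955
[ 0.43882867 -0.20860056  0.02388332] 0.0027258124803604365
[ 0.44676045 -0.19871181  0.04470923] 0.01074576223352332
[ 0.44840541 -0.20370041  0.042     ] [ 0.44917164 -0.20390607  0.042     ]
```

```bash
python3 - <<'E'
s=open('m.py').read()
s=s.replace("sx=cc([(484,132),(368,436),(40,354),(172,57)]","sx=cc([(368,436),(40,354),(172,57),(484,132)]")
s=s.replace("sx=cc([(345,197),(303,310),(186,281),(233,172)]","sx=cc([(303,310),(186,281),(233,172),(345,197)]")
s=s.replace("sx=cc([(286,252),(274,285),(240,280),(252,249)]","sx=cc([(274,285),(240,280),(252,249),(286,252)]")
s+='''
# global box fit: x,y,yaw w/ z=.062 top corners
tx=cc([(393,43),(575,372),(240,540),(75,205)],350,225,6);sx=cc([(368,436),(40,354),(172,57),(484,132)],110,235,6)
def fit(t,s,h,z,x0):
    L=np.array([(h,h),(h,-h),(-h,-h),(-h,h)])
    def X(p):
        c,sn=np.cos(p[2]),np.sin(p[2]); return np.c_[L@np.array([[c,sn],[-sn,c]])+p[:2],np.full(4,z)]
    for nm,f in(('both',lambda p:np.r_[(proj(T,X(p))-t).ravel(),(proj(S,X(p))-s).ravel()]),('top',lambda p:(proj(T,X(p))-t).ravel()),('scene',lambda p:(proj(S,X(p))-s).ravel())):
        r=least_squares(f,x0); print(nm,r.x.round(4),np.sqrt(np.mean(r.fun**2)).round(2))
print('boxfit');fit(tx,sx,.06,.062,[.45,-.2,.4])
print('standfit');fit(tst,sst,.04,.060,[.49,.19,0])
tx=cc([(321,272),(339,302),(313,321),(291,291)],350,225,6)
sx=cc([(274,285),(240,280),(252,249),(286,252)],110,235,6)
print('sockfit');fit(tx,sx,.0068,.042,[.45,-.2,.4])
'''
open('m.py','w').write(s)
E
python3 m.py
```

```text
stand
[0.5286 0.232  0.0579] 0.0005
[0.5273 0.152  0.0591] 0.0012
[0.4484 0.1541 0.0587] 0.0018
[0.45   0.2346 0.0574] 0.0005
[0.48855958 0.1931926  0.05826751]
bar
[0.5225025  0.19117833 0.09962487] 0.001722791395935507
[0.45515649 0.19522168 0.09602829] 0.004981228184616204
box
[ 0.5307681  -0.22790472  0.05877754] 0.0010248873218992687
[ 0.42385311 -0.28036123  0.06346399] 0.0034359969977640157
[ 0.37189006 -0.17093445  0.06000721] 0.0007508792175962395
[ 0.48003875 -0.12075439  0.06029083] 0.0006028661212502157
recess
[ 0.47837429 -0.20916078  0.05529505] 0.0007431538317627887
[ 0.43982458 -0.22760218  0.05642637] 0.00015437629222898004
[ 0.42347646 -0.18914047  0.06118044] 0.00015322544848196895
[ 0.46184271 -0.17083758  0.06251718] 2.203282844309484e-05
sock
[ 0.45646351 -0.20613154  0.04022872] 0.0003027179279338986
[ 0.44611732 -0.2121668   0.0401082 ] 0.0007146663589183369
[ 0.44074196 -0.20201665  0.04193823] 0.0009251895480397656
[ 0.45076103 -0.19508104  0.04173128] 0.001057316491120434
[ 0.44840541 -0.20370041  0.042     ] [ 0.44917164 -0.20390607  0.042     ]
boxfit
both [ 0.4518 -0.2    -1.1283] 0.52
top [ 0.4513 -0.2001 -1.1298] 0.6
scene [ 0.4527 -0.1999 -1.1266] 0.23
standfit
both [ 0.4888  0.1927 -0.0246] 0.35
top [ 0.4886  0.1929 -0.0214] 0.27
scene [ 0.4893  0.1921 -0.0305] 0.34
sockfit
both [ 0.4487 -0.2038 -1.0303] 0.44
top [ 0.4484 -0.2037 -1.0124] 0.52
scene [ 0.4492 -0.2039 -1.0508] 0.26
```

Run:
```python
from h import *
crop('top0',90,220,240,345,5,'t_d'); crop('scene0',205,90,345,200,5,'s_d')
```

```text
(no output)
```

View pics/t_d.png

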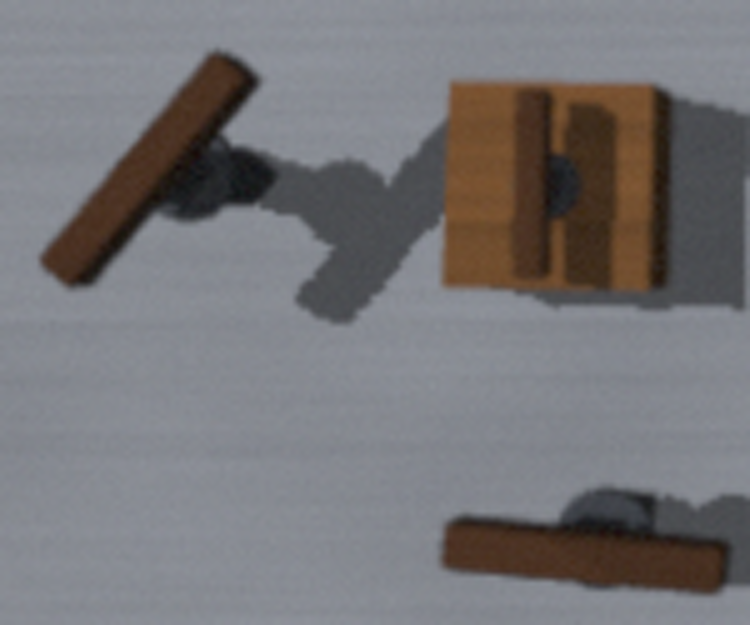

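View pics/s_d.png

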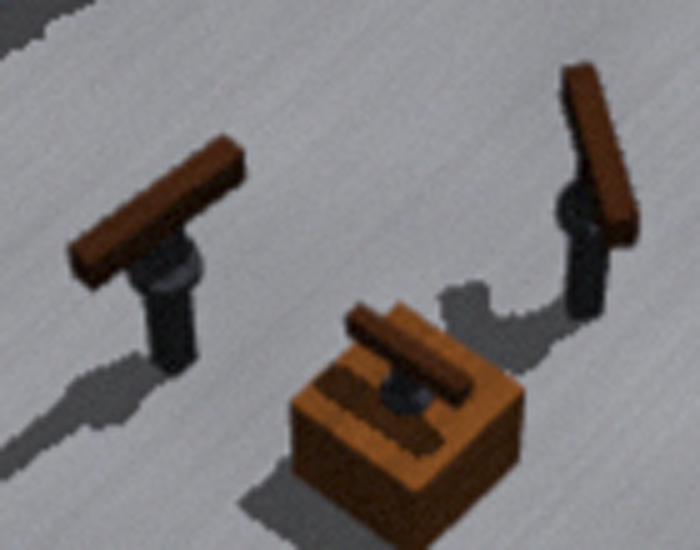

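Run:
```python
from h import *
T,S=load('top0'),load('scene0')
f=lambda p,u,v:(p[0]/5+u-.4,p[1]/5+v-.4)
for a,b in(((238,66),(622,218)),((60,272),(580,70)),((450,545),(230,145)),((718,567),(85,255)),):
    print(*tri(T,f(a,90,220),S,f(b,205,90)))
# true key bar top corners
def g(a,b): return tri(T,f(a,90,220),S,f(b,205,90))
print('key')
for a,b in(((533,92),(458,386)),((530,278),(362,318))): print(*g(a,b))
for z in(.098,):
  for a in((520,90),(549,92),(546,279),(514,276)): print('T',atz(T,f(a,90,220),z))
  for a in((470,377),(455,402),(348,328),(362,305)): print('S',atz(S,f(a,205,90),z))
print(proj(T,[[.489,.193,.098]]),proj(S,[[.489,.193,.098]]))
```

```text
[0.53140052 0.29485335 0.12600006] 0.0020647306169524946
[0.45767302 0.36032884 0.12081579] 0.0010638510934331481
[0.36088832 0.2156448  0.123218  ] 0.0008749116842952691
[0.35333879 0.12181595 0.12345354] 0.0008914407730202917
key
[0.52135711 0.1914083  0.09588932] 0.0028723788009991555
[0.45485796 0.19687677 0.08541571] 0.004081316439920495
T [0.52290567 0.19701076 0.098     ]
T [0.52203414 0.18619895 0.098     ]
T [0.45340892 0.18690169 0.098     ]
T [0.45460779 0.19872111 0.098     ]
S [0.52256974 0.19638243 0.098     ]
S [0.5262072  0.18091823 0.098     ]
S [0.46121582 0.18232784 0.098     ]
S [0.45751481 0.19688206 0.098     ]
[[195.61029147 255.96111768]] [[286.35805222 158.46726527]]
```

```bash
cat >> h.py <<'E'
def st(): 
    s=read_state(); R=cv2.Rodrigues(s['orientation'])[0]; return s,R
def plan(xyz,yaw=None):
    s,R=st(); y=np.arctan2(R[1,0],R[0,0]); d=0
    if yaw is not None:
        d=(yaw-y+np.pi)%(2*np.pi)-np.pi
    Rz=cv2.Rodrigues(np.array([0,0,-d]))[0]; R2=R@Rz
    print('yaw now',y.round(4),'turn deg',np.degrees(-d).round(2),'lin',(R2.T@(np.array(xyz)-s['tcp_pos'])).round(4),'tilt',R[:,2].round(4), 'pos',s['tcp_pos'].round(4),'q6',s['qpos'][5].round(3),'t',s['time'])
    print('F',s['contact_force'].round(2),'M',s['moment'].round(3),'gap',s['finger_gap'])
E
python3 -c "
from h import *
plan([.4884,.1924,.140],3.122)"
```

```text
yaw now 2.8058 turn deg -18.12 lin [-0.3215 -0.2966  0.1053] tilt [-6.0e-04 -1.2e-03 -1.0e+00] pos [0.1728 0.4954 0.2451] q6 -0.146 t 0.1
F [ 0.93  0.58 -0.34] M [ 0.021  0.038 -0.048] gap 0.9981078026601333
```

Request:
carry_out --commands '[{"linear":[0,0,0],"yaw":-6.04,"hand":1},{"linear":[0,0,0],"yaw":-6.04,"hand":1},{"linear":[0,0,0],"yaw":-6.04,"hand":1},{"linear":[-0.02,-0.02,0],"yaw":0,"hand":1},{"linear":[-0.025,-0.023,0],"yaw":0,"hand":1},{"linear":[-0.025,-0.023,0],"yaw":0,"hand":1},{"linear":[-0.025,-0.023,0],"yaw":0,"hand":1},{"linear":[-0.025,-0.023,0],"yaw":0,"hand":1}]'

```text
time: 0.77
tcp_pos: [0.2914, 0.3801, 0.2455]
orientation: [-0.03, -3.141, 0.001]
contact_force: [0.0, -0.3, -0.4]
finger_gap: 0.999
```

Request:
carry_out --commands '[{"linear":[-0.025,-0.023,0],"yaw":0,"hand":1},{"linear":[-0.025,-0.023,0],"yaw":0,"hand":1},{"linear":[-0.025,-0.023,0],"yaw":0,"hand":1},{"linear":[-0.025,-0.023,0],"yaw":0,"hand":1},{"linear":[-0.025,-0.023,0],"yaw":0,"hand":1},{"linear":[-0.025,-0.023,0.01],"yaw":0,"hand":1},{"linear":[-0.025,-0.023,0.015],"yaw":0,"hand":1},{"linear":[-0.02,-0.018,0.02],"yaw":0,"hand":1}]'

```text
time: 1.43
tcp_pos: [0.4844, 0.1968, 0.2011]
orientation: [0.032, 3.139, 0.001]
contact_force: [0.3, 0.7, 1.1]
finger_gap: 0.999
```

Request:
carry_out --commands '[{"linear":[0,0,0.02],"yaw":0,"hand":0.6},{"linear":[0,0,0],"yaw":0,"hand":0.6},{"linear":[0,0,0],"yaw":0,"hand":0.6}]'

```text
time: 1.68
tcp_pos: [0.4814, 0.1983, 0.1799]
orientation: [-0.032, -3.138, 0.001]
contact_force: [1.3, 0.3, 1.4]
finger_gap: 0.829
```

```bash
python3 -c "
from h import *
plan([.4884,.1924,.093],3.122)
snap('scene','s1')
crop('s1',200,60,340,210,5,'s1c')"
```

```text
yaw now 3.1214 turn deg -0.04 lin [-0.0074 -0.0058  0.0869] tilt [-3.3e-03 -5.0e-04 -1.0e+00] pos [0.4814 0.1983 0.1799] q6 -1.307 t 1.6833
F [1.3  0.29 1.37] M [ 0.077  0.077 -0.016] gap 0.8291304118244097
```

View pics/s1c.png

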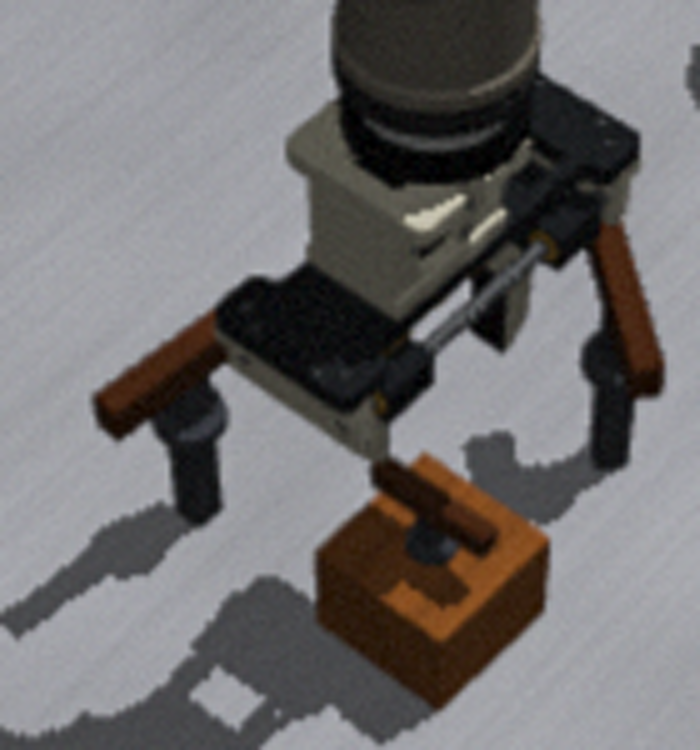

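The picture shows the hand above the key, its fingers on either side of the bar, with both larger keys clear of the body. Next I'll centre over the bar and go down.

Request:
carry_out --commands '[{"linear":[-0.0074,-0.0058,0.01],"yaw":0,"hand":0.6},{"linear":[0,0,0.02],"yaw":0,"hand":0.6},{"linear":[0,0,0.02],"yaw":0,"hand":0.6},{"linear":[0,0,0.015],"yaw":0,"hand":0.6},{"linear":[0,0,0.01],"yaw":0,"hand":0.6},{"linear":[0,0,0.01],"yaw":0,"hand":0.6},{"linear":[0,0,0],"yaw":0,"hand":0.6},{"linear":[0,0,0],"yaw":0,"hand":0.6}]'

```text
time: 2.4
tcp_pos: [0.4897, 0.1928, 0.0959]
orientation: [0.03, 3.141, 0.0]
contact_force: [-0.1, -1.1, 0.8]
finger_gap: 0.597
```

```bash
python3 -c "
from h import *
plan([.4884,.1924,.092],3.122)"
```

```text
yaw now 3.1225 turn deg 0.03 lin [ 0.0013 -0.0005  0.0039] tilt [ 3.e-04  1.e-04 -1.e+00] pos [0.4897 0.1928 0.0959] q6 -1.322 t 2.4
F [-0.1  -1.12  0.78] M [ 0.028 -0.028  0.048] gap 0.5973111158983809
```

Request:
carry_out --commands '[{"linear":[0.001,0,0.004],"yaw":0,"hand":0.6},{"linear":[0,0,0],"yaw":0,"hand":0.15},{"linear":[0,0,0],"yaw":0,"hand":0.0},{"linear":[0,0,0],"yaw":0,"hand":0.0},{"linear":[0,0,0],"yaw":0,"hand":0.0},{"linear":[0,0,0],"yaw":0,"hand":0.0},{"linear":[0,0,0],"yaw":0,"hand":0.0},{"linear":[0,0,0],"yaw":0,"hand":0.0}]' --force 40

```text
time: 3.07
tcp_pos: [0.4886, 0.1927, 0.0918]
orientation: [0.031, 3.141, 0.0]
contact_force: [0.1, 2.3, 1.9]
finger_gap: 0.142
```

```bash
python3 -c "
from h import *
plan([.4884,.1924,.092],3.122)
snap('scene','s2')
crop('s2',200,60,340,210,5,'s2c')
snap('top','t2')
crop('t2',130,200,260,310,5,'t2c')"
```

```text
yaw now 3.122 turn deg 0.0 lin [ 0.0002 -0.0004 -0.0002] tilt [ 3.e-04  2.e-04 -1.e+00] pos [0.4886 0.1927 0.0918] q6 -1.322 t 3.0667
F [0.07 2.32 1.87] M [ 0.558 -0.069 -0.019] gap 0.14153101872356638
```

View pics/s2c.png

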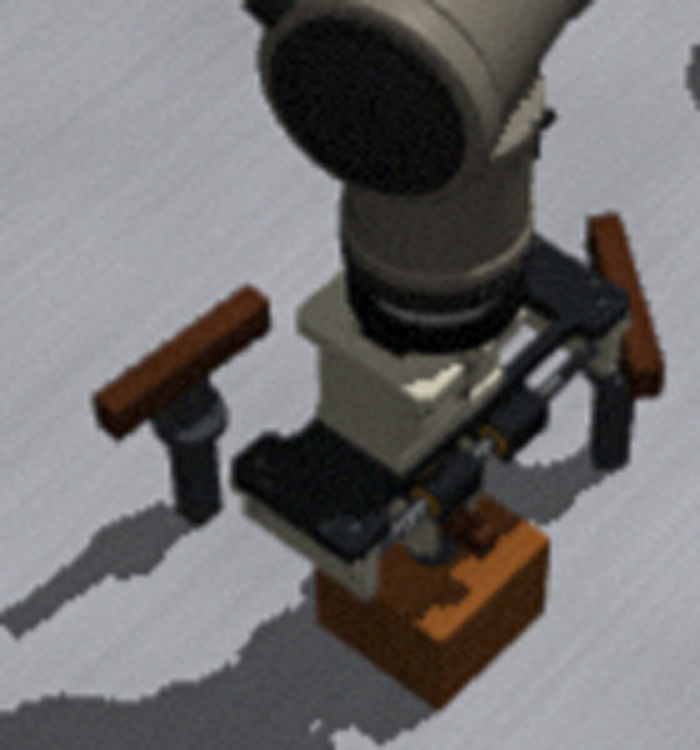

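The gripper has closed on the bar at a gap of about 13 mm. Now I'll lift straight up.

Request:
carry_out --commands '[{"linear":[0,0,-0.005],"yaw":0,"hand":0},{"linear":[0,0,-0.01],"yaw":0,"hand":0},{"linear":[0,0,-0.015],"yaw":0,"hand":0},{"linear":[0,0,-0.015],"yaw":0,"hand":0},{"linear":[0,0,-0.015],"yaw":0,"hand":0},{"linear":[0,0,-0.02],"yaw":0,"hand":0},{"linear":[0,0,-0.02],"yaw":0,"hand":0},{"linear":[0,0,0],"yaw":0,"hand":0}]'

```text
time: 3.83
tcp_pos: [0.4904, 0.1931, 0.1962]
orientation: [0.031, 3.134, 0.003]
contact_force: [1.1, -0.1, -2.1]
finger_gap: 0.125
```

```bash
python3 -c "
from h import *
plan([.4487,-.2038,.192],2.11)
snap('scene','s3')
crop('s3',200,30,340,210,4,'s3c')"
```

```text
yaw now 3.1221 turn deg 57.99 lin [-0.3192 -0.2396  0.0032] tilt [ 0.0074  0.0018 -1.    ] pos [0.4904 0.1931 0.1962] q6 -1.322 t 3.8333
F [ 1.13 -0.1  -2.13] M [ 0.084 -0.086 -0.019] gap 0.12519183283058694
```

View pics/s3c.png

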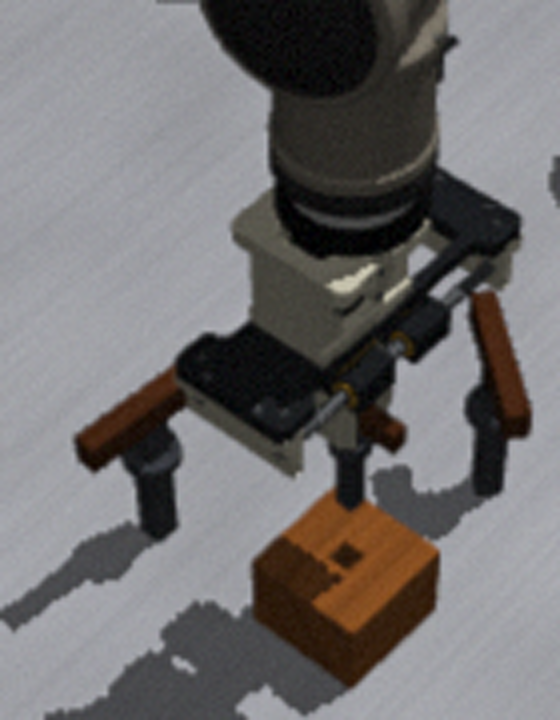

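The key is out: its shank hangs below the fingers and the stand's hole is empty. Now I'll turn it and carry it to the box.

Request:
carry_out --commands '[{"linear":[0,0,0],"yaw":4,"hand":0},{"linear":[0,0,0],"yaw":6.5,"hand":0},{"linear":[0,0,0],"yaw":7,"hand":0},{"linear":[0,0,0],"yaw":7,"hand":0},{"linear":[0,0,0],"yaw":7,"hand":0},{"linear":[0,0,0],"yaw":7,"hand":0},{"linear":[0,0,0],"yaw":7,"hand":0},{"linear":[0,0,0],"yaw":7,"hand":0}]'

```text
time: 4.55
tcp_pos: [0.4877, 0.1924, 0.1904]
orientation: [-1.425, -2.798, 0.002]
contact_force: [0.2, -0.3, -2.0]
finger_gap: 0.127
```

Request:
carry_out --commands '[{"linear":[-0.008,-0.006,0],"yaw":5.5,"hand":0},{"linear":[-0.016,-0.012,0],"yaw":0,"hand":0},{"linear":[-0.022,-0.0165,0],"yaw":0,"hand":0},{"linear":[-0.022,-0.0165,0],"yaw":0,"hand":0},{"linear":[-0.022,-0.0165,0],"yaw":0,"hand":0},{"linear":[-0.022,-0.0165,0],"yaw":0,"hand":0},{"linear":[-0.022,-0.0165,0],"yaw":0,"hand":0},{"linear":[-0.022,-0.0165,0],"yaw":0,"hand":0}]'

```text
time: 5.22
tcp_pos: [0.468, -0.0025, 0.1906]
orientation: [-1.549, -2.731, 0.001]
contact_force: [1.4, -0.6, -2.7]
finger_gap: 0.127
```

Request:
carry_out --commands '[{"linear":[-0.022,-0.0165,0],"yaw":0,"hand":0},{"linear":[-0.022,-0.0165,0],"yaw":0,"hand":0},{"linear":[-0.022,-0.0165,0],"yaw":0,"hand":0},{"linear":[-0.022,-0.0165,0],"yaw":0,"hand":0},{"linear":[-0.022,-0.0165,0],"yaw":0,"hand":0},{"linear":[-0.022,-0.0165,0],"yaw":0,"hand":0},{"linear":[-0.018,-0.0135,0],"yaw":0,"hand":0},{"linear":[-0.01,-0.0075,0],"yaw":0,"hand":0}]'

```text
time: 5.88
tcp_pos: [0.4474, -0.2022, 0.1906]
orientation: [-1.552, -2.73, 0.001]
contact_force: [-0.6, 0.5, -2.0]
finger_gap: 0.125
```

Request:
carry_out --commands '[{"linear":[0,0,0],"yaw":0,"hand":0},{"linear":[0,0,0],"yaw":0,"hand":0},{"linear":[0,0,0],"yaw":0,"hand":0}]'

```text
time: 6.13
tcp_pos: [0.448, -0.1991, 0.1912]
orientation: [-1.549, -2.732, -0.001]
contact_force: [-0.3, -1.0, -2.3]
finger_gap: 0.13
```

```bash
python3 -c "
from h import *
plan([.4487,-.2038,.150],2.11)
snap('scene','s4')
crop('s4',80,140,230,330,4,'s4c')
snap('top','t4')
crop('t4',340,200,480,340,4,'t4c')"
```

```text
yaw now 2.1102 turn deg 0.01 lin [-0.0045 -0.0018  0.0412] tilt [-0.001   0.0013 -1.    ] pos [ 0.448  -0.1991  0.1912] q6 -1.115 t 6.1333
F [-0.3  -1.   -2.33] M [-0.071 -0.024  0.01 ] gap 0.12996075423100564
```

View pics/s4c.png

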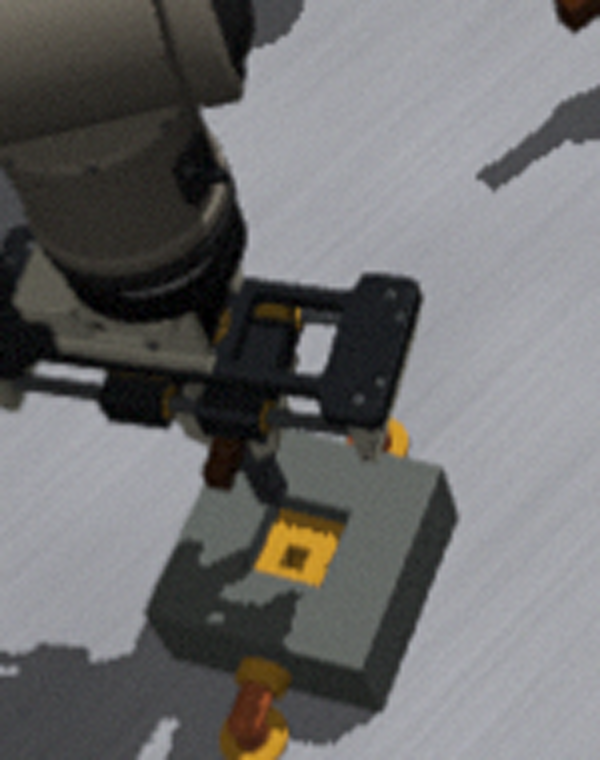

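View pics/t4c.png

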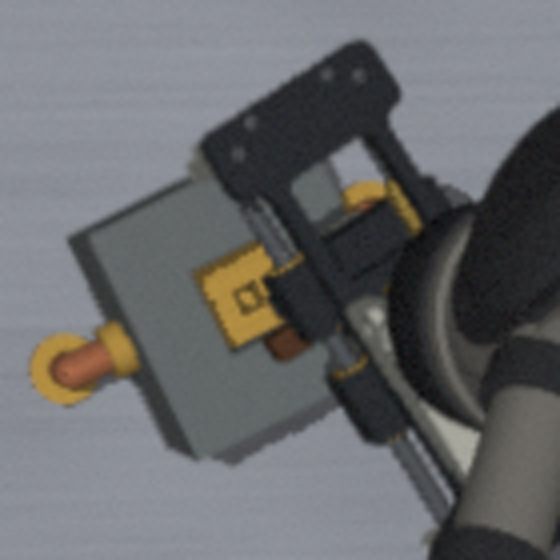

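```bash
python3 -c "
from h import *
S=load('s4');p=np.array([.448,-.1991])
for z in(.109,.13,.159,.189): print(z,(proj(S,[[*p,z]])-[80,140])*4)
c,s=np.cos(2.11),np.sin(2.11)
for sg in(1,-1): print((proj(S,[[p[0]+sg*.035*c,p[1]+sg*.035*s,.189]])-[80,140])*4)
crop('s4',125,230,165,280,12,'s4d')
"
```

```text
0.109 [[272.1845639  492.10221426]]
0.13 [[263.2465268  473.21554681]]
0.159 [[250.38780719 446.05492871]]
0.189 [[236.41258134 416.5503017 ]]
[[257.53530529 353.63147331]]
[[214.48697805 481.78195682]]
```

View pics/s4d.png

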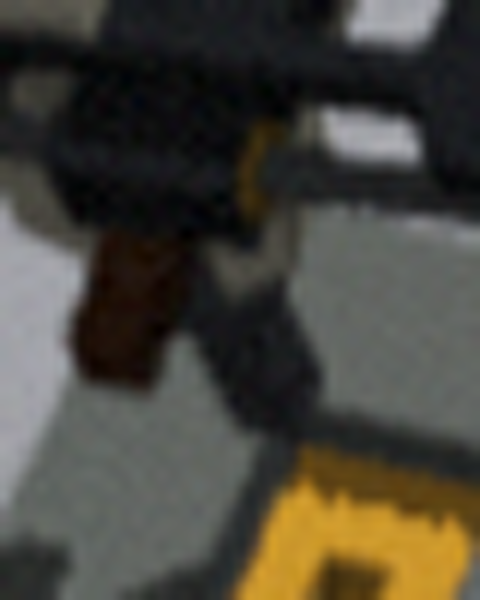

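The image shows the shank vertical, with its tip at about (148,263), exactly where the TCP pose predicts. Next I'll align over the socket and descend to just inside the recess.

Request:
carry_out --commands '[{"linear":[-0.0045,-0.0018,0.005],"yaw":0,"hand":0},{"linear":[0,0,0.008],"yaw":0,"hand":0},{"linear":[0,0,0.008],"yaw":0,"hand":0},{"linear":[0,0,0.008],"yaw":0,"hand":0},{"linear":[0,0,0.006],"yaw":0,"hand":0},{"linear":[0,0,0.004],"yaw":0,"hand":0},{"linear":[0,0,0],"yaw":0,"hand":0},{"linear":[0,0,0],"yaw":0,"hand":0}]'

```text
time: 6.9
tcp_pos: [0.449, -0.205, 0.1525]
orientation: [-1.55, -2.732, -0.0]
contact_force: [0.1, -1.2, -2.3]
finger_gap: 0.129
```

```bash
python3 -c "
from h import *
plan([.4487,-.2038,.130],2.11)"
```

```text
yaw now 2.1097 turn deg -0.02 lin [0.0011 0.0004 0.0225] tilt [-4.e-04  4.e-04 -1.e+00] pos [ 0.449  -0.205   0.1525] q6 -1.123 t 6.9
F [ 0.11 -1.17 -2.29] M [-0.079  0.097  0.025] gap 0.12893837140089093
```

Request:
carry_out --commands '[{"linear":[0.001,0.0004,0.005],"yaw":0,"hand":0},{"linear":[0,0,0.006],"yaw":0,"hand":0},{"linear":[0,0,0.006],"yaw":0,"hand":0},{"linear":[0,0,0.003],"yaw":0,"hand":0},{"linear":[0,0,0],"yaw":0,"hand":0},{"linear":[0,0,0],"yaw":0,"hand":0},{"linear":[0,0,0],"yaw":0,"hand":0}]'

```text
time: 7.48
tcp_pos: [0.449, -0.204, 0.1328]
orientation: [1.55, 2.732, 0.0]
contact_force: [-0.3, -0.1, -0.9]
finger_gap: 0.127
```

```bash
python3 -c "
from h import *
plan([.4487,-.2038,.130],2.11)
c=snap('scene','s5')
crop('s5',125,240,185,300,10,'s5c')
print((proj(c,[[.4487,-.2038,.042]])-[125,240]+.5)*10)
"
```

```text
yaw now 2.1098 turn deg -0.01 lin [ 0.0004 -0.0001  0.0028] tilt [ 3.e-04 -1.e-04 -1.e+00] pos [ 0.449  -0.204   0.1328] q6 -1.121 t 7.4833
F [-0.33 -0.15 -0.94] M [-0.037  0.012  0.034] gap 0.12713110446417597
[[288.0306222  393.27734505]]
```

View pics/s5c.png

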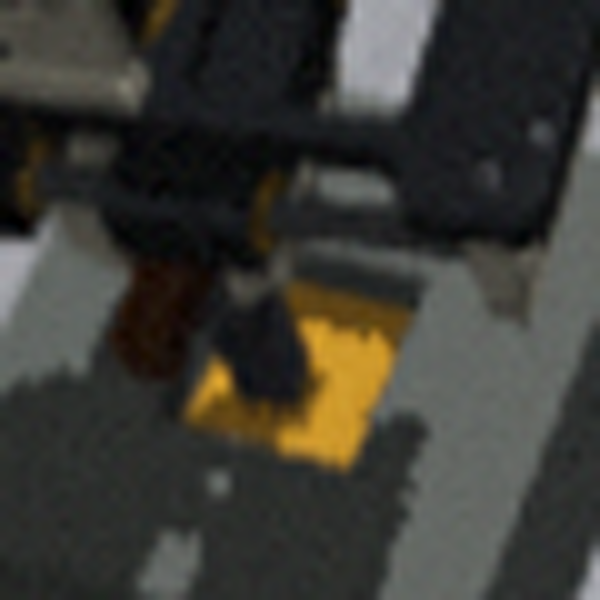

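The tip is in the recess at about (152,278), right over the dark socket. Now I'll feel downward in small steps.

Request:
carry_out --commands '[{"linear":[0,0,0.002],"yaw":0,"hand":0},{"linear":[0,0,0.002],"yaw":0,"hand":0},{"linear":[0,0,0.002],"yaw":0,"hand":0},{"linear":[0,0,0.001],"yaw":0,"hand":0},{"linear":[0,0,0.001],"yaw":0,"hand":0},{"linear":[0,0,0.001],"yaw":0,"hand":0},{"linear":[0,0,0],"yaw":0,"hand":0},{"linear":[0,0,0],"yaw":0,"hand":0}]'

```text
time: 8.2
tcp_pos: [0.4488, -0.2039, 0.1236]
orientation: [-1.55, -2.733, -0.0]
contact_force: [0.6, 0.2, -2.3]
finger_gap: 0.129
```

```bash
python3 -c "
from h import *
plan([.4487,-.2038,.130],2.11)"
```

```text
yaw now 2.1097 turn deg -0.02 lin [ 0.0002 -0.0001 -0.0064] tilt [-1.e-04  2.e-04 -1.e+00] pos [ 0.4488 -0.2039  0.1236] q6 -1.121 t 8.2
F [ 0.6   0.22 -2.29] M [-0.074  0.038  0.015] gap 0.12893524161843212
```

Request:
carry_out --commands '[{"linear":[0,0,0.001],"yaw":0,"hand":0},{"linear":[0,0,0.001],"yaw":0,"hand":0},{"linear":[0,0,0],"yaw":0,"hand":0},{"linear":[0,0,0],"yaw":0,"hand":0}]'

```text
time: 8.53
tcp_pos: [0.449, -0.204, 0.1218]
orientation: [1.55, 2.732, 0.0]
contact_force: [0.3, -0.0, -0.8]
finger_gap: 0.128
```

```bash
python3 -c "
from h import *
plan([.4487,-.2038,.130],2.11)"
```

```text
yaw now 2.1098 turn deg -0.01 lin [ 0.0003 -0.0001 -0.0082] tilt [ 3.e-04 -1.e-04 -1.e+00] pos [ 0.449  -0.204   0.1218] q6 -1.121 t 8.5333
F [ 0.3  -0.03 -0.83] M [-0.084 -0.001  0.01 ] gap 0.12798149263948938
```

Request:
carry_out --commands '[{"linear":[0,0,0.001],"yaw":0,"hand":0},{"linear":[0,0,0.001],"yaw":0,"hand":0},{"linear":[0,0,0],"yaw":0,"hand":0},{"linear":[0,0,0],"yaw":0,"hand":0}]'

```text
time: 8.87
tcp_pos: [0.4487, -0.2038, 0.1194]
orientation: [-1.55, -2.732, -0.0]
contact_force: [-0.5, 0.3, -1.9]
finger_gap: 0.128
```

Request:
carry_out --commands '[{"linear":[0,0,0],"yaw":0,"hand":0}]'

```text
time: 8.95
tcp_pos: [0.4487, -0.2038, 0.1195]
orientation: [-1.55, -2.732, -0.0]
contact_force: [-0.4, 0.9, -2.9]
finger_gap: 0.13
```

```bash
python3 -c "
from h import *
plan([.4487,-.2038,.130],2.11)"
```

```text
yaw now 2.1097 turn deg -0.02 lin [ 0.     -0.     -0.0105] tilt [-4.e-04  4.e-04 -1.e+00] pos [ 0.4487 -0.2038  0.1195] q6 -1.121 t 8.95
F [-0.42  0.88 -2.9 ] M [-0.004  0.067  0.005] gap 0.12970857766384822
```

The tip is 4 mm below the floor with no reaction force, so the key has entered the socket. I'll keep going down gently.

Request:
carry_out --commands '[{"linear":[0,0,0.001],"yaw":0,"hand":0},{"linear":[0,0,0.001],"yaw":0,"hand":0},{"linear":[0,0,0.001],"yaw":0,"hand":0},{"linear":[0,0,0.001],"yaw":0,"hand":0},{"linear":[0,0,0],"yaw":0,"hand":0},{"linear":[0,0,0],"yaw":0,"hand":0}]'

```text
time: 9.45
tcp_pos: [0.4488, -0.2039, 0.1156]
orientation: [-1.55, -2.732, -0.0]
contact_force: [-0.5, 0.5, -1.9]
finger_gap: 0.128
```

Request:
carry_out --commands '[{"linear":[0,0,0.001],"yaw":0,"hand":0},{"linear":[0,0,0.001],"yaw":0,"hand":0},{"linear":[0,0,0.001],"yaw":0,"hand":0},{"linear":[0,0,0.001],"yaw":0,"hand":0},{"linear":[0,0,0],"yaw":0,"hand":0},{"linear":[0,0,0],"yaw":0,"hand":0}]'

```text
time: 9.95
tcp_pos: [0.4488, -0.2039, 0.1116]
orientation: [-1.55, -2.732, -0.0]
contact_force: [-1.3, 0.7, -2.1]
finger_gap: 0.128
```

Request:
carry_out --commands '[{"linear":[0,0,0.001],"yaw":0,"hand":0},{"linear":[0,0,0.001],"yaw":0,"hand":0},{"linear":[0,0,0],"yaw":0,"hand":0},{"linear":[0,0,0],"yaw":0,"hand":0}]'

```text
time: 10.28
tcp_pos: [0.4488, -0.2039, 0.1096]
orientation: [-1.55, -2.733, -0.0]
contact_force: [-1.7, 1.8, -1.5]
finger_gap: 0.127
```

Request:
carry_out --commands '[{"linear":[0,0,0.001],"yaw":0,"hand":0},{"linear":[0,0,0.001],"yaw":0,"hand":0},{"linear":[0,0,0],"yaw":0,"hand":0},{"linear":[0,0,0],"yaw":0,"hand":0}]'

```text
time: 10.62
tcp_pos: [0.4488, -0.2039, 0.1076]
orientation: [-1.55, -2.733, -0.0]
contact_force: [-0.6, 2.0, -1.6]
finger_gap: 0.127
```

```bash
python3 -c "
from h import *
plan([.4487,-.2038,.130],2.11)"
```

```text
yaw now 2.1097 turn deg -0.02 lin [ 0.0002 -0.0001 -0.0224] tilt [-1.e-04  2.e-04 -1.e+00] pos [ 0.4488 -0.2039  0.1076] q6 -1.121 t 10.6167
F [-0.6   2.03 -1.58] M [0.217 0.277 0.028] gap 0.1268051254863806
```

Request:
carry_out --commands '[{"linear":[0,0,0.001],"yaw":0,"hand":0},{"linear":[0,0,0.001],"yaw":0,"hand":0},{"linear":[0,0,0],"yaw":0,"hand":0},{"linear":[0,0,0],"yaw":0,"hand":0}]'

```text
time: 10.95
tcp_pos: [0.4488, -0.2039, 0.1056]
orientation: [-1.55, -2.733, -0.0]
contact_force: [-0.9, 0.9, -1.8]
finger_gap: 0.126
```

Request:
carry_out --commands '[{"linear":[0,0,0.001],"yaw":0,"hand":0},{"linear":[0,0,0],"yaw":0,"hand":0},{"linear":[0,0,0],"yaw":0,"hand":0}]'

```text
time: 11.2
tcp_pos: [0.4488, -0.2039, 0.1046]
orientation: [-1.55, -2.733, -0.0]
contact_force: [-1.3, 0.6, -1.6]
finger_gap: 0.129
```

Request:
carry_out --commands '[{"linear":[0,0,0.001],"yaw":0,"hand":0},{"linear":[0,0,0],"yaw":0,"hand":0},{"linear":[0,0,0],"yaw":0,"hand":0}]'

```text
time: 11.45
tcp_pos: [0.4489, -0.2039, 0.1037]
orientation: [-1.55, -2.733, -0.0]
contact_force: [-1.7, 1.7, -0.1]
finger_gap: 0.127
```

```bash
python3 -c "
from h import *
plan([.4487,-.2038,.130],2.11)"
```

```text
yaw now 2.1098 turn deg -0.01 lin [ 0.0002 -0.0001 -0.0263] tilt [ 0.e+00  1.e-04 -1.e+00] pos [ 0.4489 -0.2039  0.1037] q6 -1.121 t 11.45
F [-1.68  1.74 -0.05] M [0.231 0.36  0.015] gap 0.1273278101530542
```

Request:
carry_out --commands '[{"linear":[0,0,0.001],"yaw":0,"hand":0},{"linear":[0,0,0],"yaw":0,"hand":0},{"linear":[0,0,0],"yaw":0,"hand":0}]'

```text
time: 11.7
tcp_pos: [0.4489, -0.2039, 0.1028]
orientation: [1.55, 2.733, 0.0]
contact_force: [-1.9, 1.4, 1.5]
finger_gap: 0.129
```

Request:
carry_out --commands '[{"linear":[0,0,0.001],"yaw":0,"hand":0},{"linear":[0,0,0],"yaw":0,"hand":0},{"linear":[0,0,0],"yaw":0,"hand":0}]'

```text
time: 11.95
tcp_pos: [0.449, -0.204, 0.1018]
orientation: [1.55, 2.732, 0.0]
contact_force: [-2.0, 1.8, 3.1]
finger_gap: 0.131
```

```bash
python3 -c "
from h import *
plan([.4487,-.2038,.130],2.11)
c=snap('scene','s6')
crop('s6',115,220,195,300,8,'s6c')"
```

```text
yaw now 2.1098 turn deg -0.01 lin [ 0.0003 -0.0001 -0.0282] tilt [ 3.e-04 -1.e-04 -1.e+00] pos [ 0.449  -0.204   0.1018] q6 -1.121 t 11.95
F [-2.01  1.78  3.15] M [0.378 0.466 0.027] gap 0.1306883404889132
```

View pics/s6c.png

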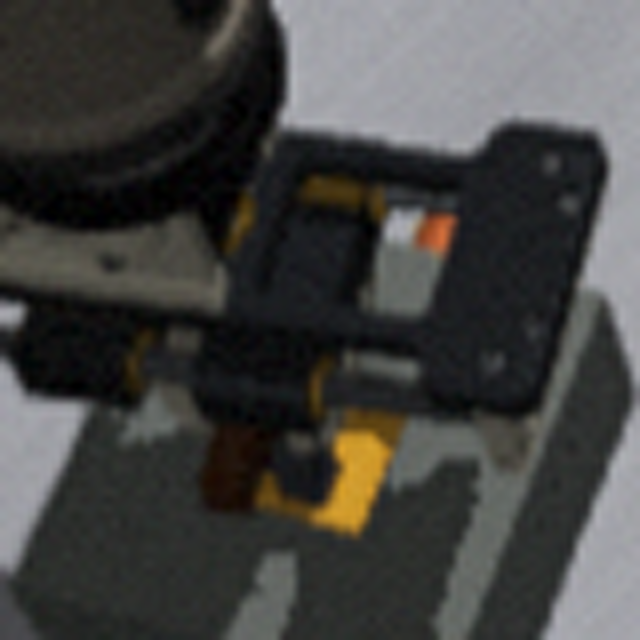

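The reaction now grows at about 2 N/mm, so the key is home against the sprung spindle at about 5 N. I'll ease off slightly, relax the sideways load and lighten the grip. Then I'll start turning anticlockwise, which is negative tool yaw.

Request:
carry_out --commands '[{"linear":[0.0006,-0.0002,-0.001],"yaw":0,"hand":0},{"linear":[0,0,0],"yaw":0,"hand":0},{"linear":[0,0,0],"yaw":-1,"hand":0},{"linear":[0,0,0],"yaw":-1,"hand":0},{"linear":[0,0,0],"yaw":-1,"hand":0},{"linear":[0,0,0],"yaw":-1,"hand":0},{"linear":[0,0,0],"yaw":-1,"hand":0},{"linear":[0,0,0],"yaw":0,"hand":0}]' --force 14

```text
time: 12.67
tcp_pos: [0.4485, -0.2036, 0.1027]
orientation: [1.427, 2.798, 0.0]
contact_force: [-0.3, -0.0, 2.6]
finger_gap: 0.127
```

```bash
python3 -c "
from h import *
plan([.4487,-.2038,.130],2.11)"
```

```text
yaw now 2.1984 turn deg 5.06 lin [-0.0003  0.0001 -0.0273] tilt [ 2.e-04 -1.e-04 -1.e+00] pos [ 0.4485 -0.2036  0.1027] q6 -1.21 t 12.6667
F [-0.25 -0.    2.63] M [-0.014  0.096 -0.075] gap 0.12744067430863099
```

Request:
carry_out --commands '[{"linear":[0,0,0],"yaw":-1.5,"hand":0},{"linear":[0,0,0],"yaw":-1.5,"hand":0},{"linear":[0,0,0],"yaw":-1.5,"hand":0},{"linear":[0,0,0],"yaw":-1.5,"hand":0},{"linear":[0,0,0],"yaw":-1.5,"hand":0},{"linear":[0,0,0],"yaw":-1.5,"hand":0}]'

```text
time: 13.17
tcp_pos: [0.4485, -0.2036, 0.1027]
orientation: [1.203, 2.902, 0.0]
contact_force: [-0.3, 0.1, 2.4]
finger_gap: 0.131
```

```bash
python3 -c "
from h import *
plan([.4487,-.2038,.130],2.11)"
```

```text
yaw now 2.3554 turn deg 14.06 lin [-0.0003  0.0001 -0.0273] tilt [ 3.e-04 -1.e-04 -1.e+00] pos [ 0.4485 -0.2036  0.1027] q6 -1.367 t 13.1667
F [-0.32  0.11  2.42] M [-0.004  0.028 -0.127] gap 0.13142029252457302
```

Request:
carry_out --commands '[{"linear":[0,0,0],"yaw":-1.5,"hand":0},{"linear":[0,0,0],"yaw":-1.5,"hand":0},{"linear":[0,0,0],"yaw":-1.5,"hand":0},{"linear":[0,0,0],"yaw":-1.5,"hand":0},{"linear":[0,0,0],"yaw":-1.5,"hand":0},{"linear":[0,0,0],"yaw":-1.5,"hand":0}]'

```text
time: 13.67
tcp_pos: [0.4485, -0.2036, 0.1027]
orientation: [0.972, 2.987, 0.0]
contact_force: [0.2, 0.6, 1.5]
finger_gap: 0.131
```

```bash
python3 -c "
from h import *
plan([.4487,-.2038,.130],2.11)"
```

```text
yaw now 2.5124 turn deg 23.06 lin [-0.0003  0.0001 -0.0273] tilt [ 3.e-04 -0.e+00 -1.e+00] pos [ 0.4485 -0.2036  0.1027] q6 -1.524 t 13.6667
F [0.21 0.58 1.5 ] M [ 0.034  0.006 -0.069] gap 0.1307885317265387
```

Request:
carry_out --commands '[{"linear":[0,0,0],"yaw":-1.5,"hand":0},{"linear":[0,0,0],"yaw":-1.5,"hand":0},{"linear":[0,0,0],"yaw":-1.5,"hand":0},{"linear":[0,0,0],"yaw":-1.5,"hand":0},{"linear":[0,0,0],"yaw":-1.5,"hand":0},{"linear":[0,0,0],"yaw":-1.5,"hand":0}]'

```text
time: 14.17
tcp_pos: [0.4485, -0.2036, 0.1027]
orientation: [0.735, 3.054, 0.0]
contact_force: [0.2, 0.7, 1.7]
finger_gap: 0.127
```

```bash
python3 -c "
from h import *
plan([.4487,-.2038,.130],2.11)"
```

```text
yaw now 2.6694 turn deg 32.05 lin [-0.0003  0.0001 -0.0273] tilt [ 4.e-04 -0.e+00 -1.e+00] pos [ 0.4485 -0.2036  0.1027] q6 -1.681 t 14.1667
F [0.16 0.73 1.74] M [ 0.077 -0.017 -0.113] gap 0.1273315576135017
```

Request:
carry_out --commands '[{"linear":[0,0,0],"yaw":-1.5,"hand":0},{"linear":[0,0,0],"yaw":-1.5,"hand":0},{"linear":[0,0,0],"yaw":-1.5,"hand":0},{"linear":[0,0,0],"yaw":-1.5,"hand":0},{"linear":[0,0,0],"yaw":-1.5,"hand":0},{"linear":[0,0,0],"yaw":-1.5,"hand":0}]'

```text
time: 14.67
tcp_pos: [0.4485, -0.2035, 0.1027]
orientation: [0.493, 3.102, 0.0]
contact_force: [-0.7, 1.1, 1.4]
finger_gap: 0.129
```

```bash
python3 -c "
from h import *
plan([.4487,-.2038,.130],2.11)
snap('scene','s7');snap('top','t7');crop('s7',95,210,215,330,5,'s7c')"
```

```text
yaw now 2.8266 turn deg 41.06 lin [-0.0003  0.     -0.0273] tilt [ 3.e-04  1.e-04 -1.e+00] pos [ 0.4485 -0.2035  0.1027] q6 -1.838 t 14.6667
F [-0.7   1.14  1.43] M [ 0.126 -0.01  -0.088] gap 0.12854653581899533
```

View pics/s7c.png

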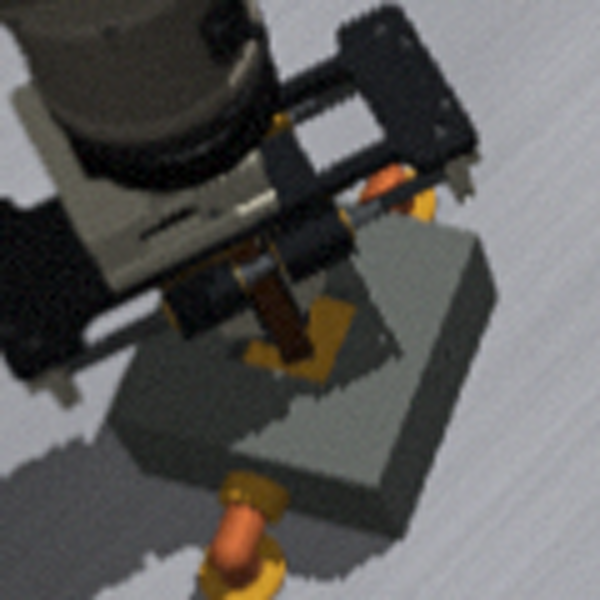

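The bar turns with the hand at a steady 0.09 N m or so. Now I'll carry on to the expected stop, at a tool yaw of about 3.21 to 3.36.

Request:
carry_out --commands '[{"linear":[0,0,0],"yaw":-1.5,"hand":0},{"linear":[0,0,0],"yaw":-1.5,"hand":0},{"linear":[0,0,0],"yaw":-1.5,"hand":0},{"linear":[0,0,0],"yaw":-1.5,"hand":0},{"linear":[0,0,0],"yaw":-1.5,"hand":0},{"linear":[0,0,0],"yaw":-1.5,"hand":0}]'

```text
time: 15.27
tcp_pos: [0.4485, -0.2035, 0.1027]
orientation: [0.249, 3.131, 0.0]
contact_force: [0.5, 0.4, 1.9]
finger_gap: 0.128
```

```bash
python3 -c "
from h import *
plan([.4487,-.2038,.130],2.11)"
```

```text
yaw now 2.9826 turn deg 50.0 lin [-0.0003  0.     -0.0273] tilt [ 3.e-04  1.e-04 -1.e+00] pos [ 0.4485 -0.2035  0.1027] q6 -1.994 t 15.2667
F [0.53 0.45 1.87] M [ 0.125 -0.01  -0.116] gap 0.12774332626444254
```

Request:
carry_out --commands '[{"linear":[0,0,0],"yaw":-1,"hand":0},{"linear":[0,0,0],"yaw":-1,"hand":0},{"linear":[0,0,0],"yaw":-1,"hand":0},{"linear":[0,0,0],"yaw":-1,"hand":0},{"linear":[0,0,0],"yaw":-1,"hand":0}]'

```text
time: 15.68
tcp_pos: [0.4485, -0.2035, 0.1027]
orientation: [0.111, 3.139, 0.0]
contact_force: [0.8, 0.4, 2.2]
finger_gap: 0.128
```

```bash
python3 -c "
from h import *
plan([.4487,-.2038,.130],2.11)"
```

```text
yaw now 3.071 turn deg 55.06 lin [-0.0004  0.0001 -0.0273] tilt [ 2.e-04  0.e+00 -1.e+00] pos [ 0.4485 -0.2035  0.1027] q6 -2.082 t 15.6833
F [0.83 0.42 2.2 ] M [ 0.233 -0.115 -0.032] gap 0.12793799933059208
```

Request:
carry_out --commands '[{"linear":[0,0,0],"yaw":-1,"hand":0},{"linear":[0,0,0],"yaw":-1,"hand":0}]'

```text
time: 15.85
tcp_pos: [0.4484, -0.2035, 0.1027]
orientation: [0.056, 3.141, 0.0]
contact_force: [0.4, 1.3, 1.2]
finger_gap: 0.135
```

```bash
python3 -c "
from h import *
plan([.4487,-.2038,.130],2.11)"
```

```text
yaw now 3.1062 turn deg 57.08 lin [-0.0004  0.0001 -0.0273] tilt [ 2.e-04  0.e+00 -1.e+00] pos [ 0.4484 -0.2035  0.1027] q6 -2.117 t 15.85
F [0.37 1.34 1.19] M [ 0.223 -0.071 -0.07 ] gap 0.1347407150516674
```

Request:
carry_out --commands '[{"linear":[0,0,0],"yaw":-1,"hand":0},{"linear":[0,0,0],"yaw":-1,"hand":0},{"linear":[0,0,0],"yaw":-1,"hand":0}]'

```text
time: 16.1
tcp_pos: [0.4484, -0.2035, 0.1027]
orientation: [-0.027, 3.141, 0.0]
contact_force: [1.3, -0.1, 2.3]
finger_gap: 0.128
```

```bash
python3 -c "
from h import *
plan([.4487,-.2038,.130],2.11)"
```

```text
yaw now -3.1246 turn deg 60.08 lin [-0.0004  0.0001 -0.0273] tilt [ 2.e-04  0.e+00 -1.e+00] pos [ 0.4484 -0.2035  0.1027] q6 -2.17 t 16.1
F [ 1.31 -0.05  2.28] M [ 0.241 -0.188 -0.09 ] gap 0.1277371653388811
```

Request:
carry_out --commands '[{"linear":[0,0,0],"yaw":-1,"hand":0},{"linear":[0,0,0],"yaw":-1,"hand":0},{"linear":[0,0,0],"yaw":-1,"hand":0}]'

```text
time: 16.35
tcp_pos: [0.4484, -0.2035, 0.1027]
orientation: [-0.109, 3.14, 0.0]
contact_force: [0.8, 0.9, 2.1]
finger_gap: 0.129
```

```bash
python3 -c "
from h import *
plan([.4487,-.2038,.130],2.11)"
```

```text
yaw now -3.0721 turn deg 63.09 lin [-0.0004  0.0001 -0.0273] tilt [ 0.e+00  1.e-04 -1.e+00] pos [ 0.4484 -0.2035  0.1027] q6 -2.222 t 16.35
F [0.77 0.86 2.08] M [ 0.253 -0.147 -0.136] gap 0.12856188503538676
```

Request:
carry_out --commands '[{"linear":[0,0,0],"yaw":-1,"hand":0},{"linear":[0,0,0],"yaw":-1,"hand":0}]'

```text
time: 16.52
tcp_pos: [0.4484, -0.2035, 0.1027]
orientation: [-0.164, 3.137, 0.0]
contact_force: [0.0, 0.5, 1.2]
finger_gap: 0.129
```

```bash
python3 -c "
from h import *
plan([.4487,-.2038,.130],2.11)"
```

```text
yaw now -3.0372 turn deg 65.09 lin [-0.0004  0.0001 -0.0273] tilt [ 0.e+00  1.e-04 -1.e+00] pos [ 0.4484 -0.2035  0.1027] q6 -2.257 t 16.5167
F [0.01 0.48 1.23] M [ 0.259 -0.215 -0.032] gap 0.12943812546703024
```

Request:
carry_out --commands '[{"linear":[0,0,0],"yaw":-1,"hand":0},{"linear":[0,0,0],"yaw":-1,"hand":0}]'

```text
time: 16.68
tcp_pos: [0.4484, -0.2035, 0.1027]
orientation: [-0.219, 3.134, 0.0]
contact_force: [0.5, 0.3, 2.0]
finger_gap: 0.125
```

```bash
python3 -c "
from h import *
plan([.4487,-.2038,.130],2.11)"
```

```text
yaw now -3.0023 turn deg 67.08 lin [-0.0004  0.0001 -0.0273] tilt [ 1.e-04  1.e-04 -1.e+00] pos [ 0.4484 -0.2035  0.1027] q6 -2.292 t 16.6833
F [0.54 0.31 2.  ] M [ 0.283 -0.155 -0.093] gap 0.1252669097608996
```

Request:
carry_out --commands '[{"linear":[0,0,0],"yaw":-1,"hand":0}]'

```text
time: 16.77
tcp_pos: [0.4484, -0.2035, 0.1027]
orientation: [-0.246, 3.132, 0.0]
contact_force: [0.5, -0.2, 1.1]
finger_gap: 0.129
```

```bash
python3 -c "
from h import *
plan([.4487,-.2038,.130],2.11)"
```

```text
yaw now -2.9849 turn deg 68.09 lin [-0.0004  0.0001 -0.0273] tilt [ 1.e-04  1.e-04 -1.e+00] pos [ 0.4484 -0.2035  0.1027] q6 -2.31 t 16.7667
F [ 0.49 -0.17  1.11] M [ 0.265 -0.128 -0.037] gap 0.12863118694377113
```

Request:
carry_out --commands '[{"linear":[0,0,0],"yaw":-1,"hand":0}]'

```text
time: 16.85
tcp_pos: [0.4484, -0.2035, 0.1027]
orientation: [-0.273, 3.13, 0.0]
contact_force: [1.0, 1.4, 2.0]
finger_gap: 0.131
```

```bash
python3 -c "
from h import *
plan([.4487,-.2038,.130],2.11)"
```

```text
yaw now -2.9674 turn deg 69.09 lin [-0.0004  0.0001 -0.0273] tilt [ 1.e-04  1.e-04 -1.e+00] pos [ 0.4484 -0.2035  0.1027] q6 -2.327 t 16.85
F [0.97 1.37 1.99] M [ 0.263 -0.139 -0.096] gap 0.13118990907504258
```

Request:
carry_out --commands '[{"linear":[0,0,0],"yaw":-1,"hand":0}]'

```text
time: 16.93
tcp_pos: [0.4484, -0.2035, 0.1027]
orientation: [-0.3, 3.127, 0.0]
contact_force: [1.7, 1.6, 2.1]
finger_gap: 0.131
```

```bash
python3 -c "
from h import *
plan([.4487,-.2038,.130],2.11)"
```

```text
yaw now -2.95 turn deg 70.08 lin [-0.0004  0.0001 -0.0273] tilt [ 0.e+00  1.e-04 -1.e+00] pos [ 0.4484 -0.2035  0.1027] q6 -2.344 t 16.9333
F [1.73 1.61 2.09] M [ 0.312 -0.212 -0.063] gap 0.13071654117208206
```

Request:
carry_out --commands '[{"linear":[0,0,0],"yaw":-1,"hand":0}]'

```text
time: 17.02
tcp_pos: [0.4484, -0.2035, 0.1027]
orientation: [-0.328, 3.124, 0.0]
contact_force: [1.0, 1.5, 0.9]
finger_gap: 0.129
```

```bash
python3 -c "
from h import *
plan([.4487,-.2038,.130],2.11)"
```

```text
yaw now -2.9325 turn deg 71.09 lin [-0.0004  0.0001 -0.0273] tilt [ 1.e-04  1.e-04 -1.e+00] pos [ 0.4484 -0.2035  0.1027] q6 -2.362 t 17.0167
F [1.03 1.5  0.91] M [ 0.29  -0.229 -0.084] gap 0.12944191045589146
```

Request:
carry_out --commands '[{"linear":[0,0,0],"yaw":-1,"hand":0}]'

```text
time: 17.1
tcp_pos: [0.4484, -0.2035, 0.1027]
orientation: [-0.355, 3.121, 0.0]
contact_force: [-0.2, 0.3, 1.5]
finger_gap: 0.127
```

```bash
python3 -c "
from h import *
plan([.4487,-.2038,.130],2.11)"
```

```text
yaw now -2.915 turn deg 72.09 lin [-0.0004  0.0001 -0.0273] tilt [ 0.e+00  1.e-04 -1.e+00] pos [ 0.4484 -0.2035  0.1027] q6 -2.379 t 17.1
F [-0.19  0.26  1.48] M [ 0.31  -0.2   -0.141] gap 0.12728669899669684
```

Request:
carry_out --commands '[{"linear":[0,0,0],"yaw":-1,"hand":0}]'

```text
time: 17.18
tcp_pos: [0.4484, -0.2035, 0.1027]
orientation: [-0.382, 3.118, 0.0]
contact_force: [0.2, 1.4, 1.6]
finger_gap: 0.13
```

```bash
python3 -c "
from h import *
plan([.4487,-.2038,.130],2.11)"
```

```text
yaw now -2.8976 turn deg 73.09 lin [-0.0004  0.0001 -0.0273] tilt [ 0.e+00  1.e-04 -1.e+00] pos [ 0.4484 -0.2035  0.1027] q6 -2.397 t 17.1833
F [0.21 1.36 1.57] M [ 0.288 -0.231 -0.08 ] gap 0.1304927328795093
```

Request:
carry_out --commands '[{"linear":[0,0,0],"yaw":-1,"hand":0}]'

```text
time: 17.27
tcp_pos: [0.4484, -0.2035, 0.1027]
orientation: [-0.409, 3.115, 0.0]
contact_force: [0.9, 0.4, 1.6]
finger_gap: 0.125
```

```bash
python3 -c "
from h import *
plan([.4487,-.2038,.130],2.11)"
```

```text
yaw now -2.8802 turn deg 74.08 lin [-0.0004  0.0001 -0.0273] tilt [ 0.e+00  1.e-04 -1.e+00] pos [ 0.4484 -0.2035  0.1027] q6 -2.414 t 17.2667
F [0.86 0.44 1.62] M [ 0.297 -0.153 -0.099] gap 0.12531680567686682
```

Request:
carry_out --commands '[{"linear":[0,0,0],"yaw":-1,"hand":0}]'

```text
time: 17.35
tcp_pos: [0.4484, -0.2035, 0.1027]
orientation: [-0.436, 3.111, 0.0]
contact_force: [-0.2, 1.0, 1.1]
finger_gap: 0.127
```

```bash
python3 -c "
from h import *
plan([.4487,-.2038,.130],2.11)
c=snap('scene','s8');crop('s8',125,230,190,300,9,'s8c')
snap('top','t8');crop('t8',350,220,450,320,6,'t8c')"
```

```text
yaw now -2.8628 turn deg 75.08 lin [-0.0004  0.0001 -0.0273] tilt [ 0.e+00  1.e-04 -1.e+00] pos [ 0.4484 -0.2035  0.1027] q6 -2.432 t 17.35
F [-0.23  1.    1.12] M [ 0.246 -0.127 -0.172] gap 0.1268646602511683
```

View pics/s8c.png

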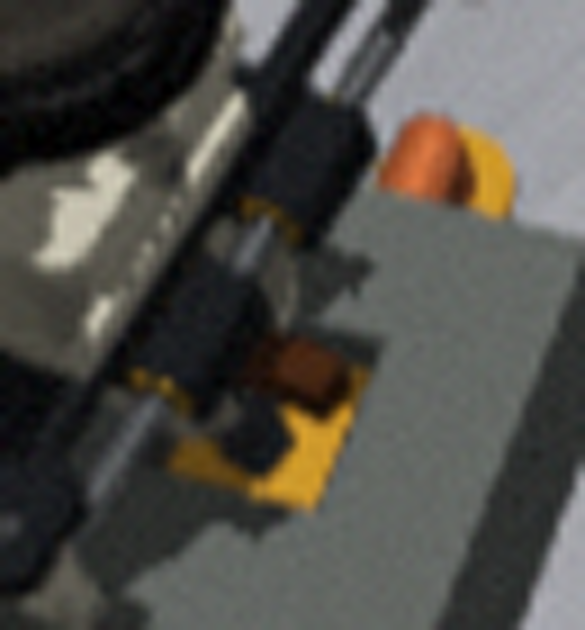

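View pics/t8c.png

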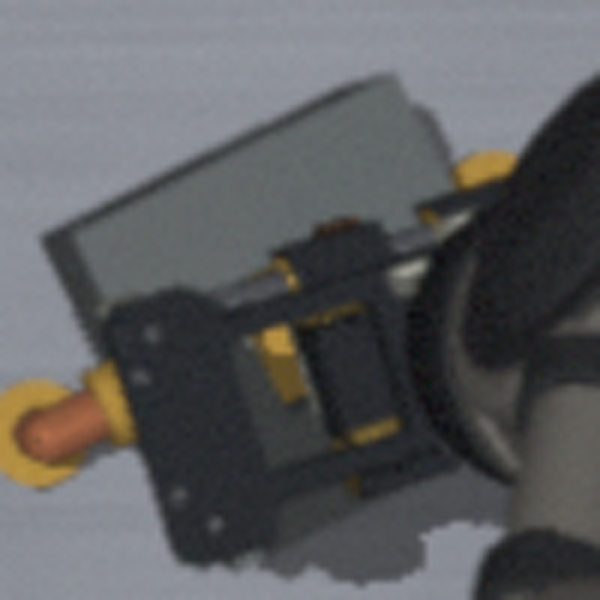

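Request:
carry_out --commands '[{"linear":[0,0,0],"yaw":0,"hand":0}]'

```text
time: 17.53
tcp_pos: [0.4484, -0.2035, 0.1027]
orientation: [-0.434, 3.111, 0.0]
contact_force: [1.2, 1.6, 1.9]
finger_gap: 0.136
```

```bash
python3 -c "
from h import *
plan([.4487,-.2038,.130],2.11)"
```

```text
yaw now -2.8646 turn deg 74.97 lin [-0.0004  0.0001 -0.0273] tilt [ 0.e+00  1.e-04 -1.e+00] pos [ 0.4484 -0.2035  0.1027] q6 -2.43 t 17.5333
F [1.23 1.57 1.9 ] M [ 0.262 -0.12  -0.199] gap 0.13559418888811314
```

Request:
carry_out --commands '[{"linear":[0,0,0],"yaw":-0.5,"hand":0}]'

```text
time: 17.62
tcp_pos: [0.4484, -0.2035, 0.1027]
orientation: [-0.447, 3.11, 0.0]
contact_force: [0.3, 0.9, 2.2]
finger_gap: 0.128
```

```bash
python3 -c "
from h import *
plan([.4487,-.2038,.130],2.11)"
```

```text
yaw now -2.8558 turn deg 75.48 lin [-0.0004  0.0002 -0.0273] tilt [ 0.e+00  1.e-04 -1.e+00] pos [ 0.4484 -0.2035  0.1027] q6 -2.439 t 17.6167
F [0.32 0.91 2.23] M [ 0.242 -0.12  -0.16 ] gap 0.12841922070100248
```

Request:
carry_out --commands '[{"linear":[0,0,0],"yaw":0,"hand":0}]'

```text
time: 17.7
tcp_pos: [0.4483, -0.2035, 0.1027]
orientation: [0.448, -3.109, -0.0]
contact_force: [0.7, 1.6, 1.7]
finger_gap: 0.129
```

```bash
python3 -c "
from h import *
plan([.4487,-.2038,.130],2.11)"
```

```text
yaw now -2.8553 turn deg 75.51 lin [-0.0004  0.0002 -0.0273] tilt [-0.e+00  1.e-04 -1.e+00] pos [ 0.4483 -0.2035  0.1027] q6 -2.439 t 17.7
F [0.69 1.57 1.67] M [ 0.233 -0.1   -0.171] gap 0.12937520858727056
```

The reaction moment has doubled from about 0.085 to about 0.175 N m, at a yaw of about 3.43 rad. That is where the stop is expected once slack is counted, so I won't push further. I'll take off the wind-up, open the hand and rise.

Request:
carry_out --commands '[{"linear":[0,0,0],"yaw":1,"hand":0},{"linear":[0,0,0],"yaw":0,"hand":0.2},{"linear":[0,0,0],"yaw":0,"hand":0.4},{"linear":[0,0,0],"yaw":0,"hand":0.5},{"linear":[0,0,0],"yaw":0,"hand":0.5},{"linear":[0,0,0],"yaw":0,"hand":0.5},{"linear":[0,0,0],"yaw":0,"hand":0.5},{"linear":[0,0,0],"yaw":0,"hand":0.5}]'

```text
time: 18.37
tcp_pos: [0.4484, -0.2035, 0.1027]
orientation: [0.42, -3.113, -0.0]
contact_force: [0.3, 0.2, -0.4]
finger_gap: 0.494
```

Request:
carry_out --commands '[{"linear":[0,0,-0.005],"yaw":0,"hand":0.5},{"linear":[0,0,-0.01],"yaw":0,"hand":0.5},{"linear":[0,0,-0.015],"yaw":0,"hand":0.5},{"linear":[0,0,-0.02],"yaw":0,"hand":0.5},{"linear":[0,0,-0.03],"yaw":0,"hand":0.5},{"linear":[0,0,-0.03],"yaw":0,"hand":0.5},{"linear":[0,0,-0.03],"yaw":0,"hand":0.5},{"linear":[0,0,-0.01],"yaw":0,"hand":0.5}]'

```text
time: 19.03
tcp_pos: [0.4496, -0.2043, 0.2575]
orientation: [-0.42, 3.108, -0.007]
contact_force: [0.8, 0.3, 0.1]
finger_gap: 0.496
```

```bash
python3 -c "
from h import *
plan([.35,.1,.25])
c=snap('scene','s9');crop('s9',95,210,215,330,5,'s9c')"
```

```text
Traceback (most recent call last):
  File "h.py", line 32, in plan
    Rz=cv2.Rodrigues(np.array([0,0,-d]))[0]; R2=R@Rz
       ~~~~~~~~~~~~~^^^^^^^^^^^^^^^^^^^^
cv2.error: OpenCV(4.12.0) /io/opencv/modules/calib3d/src/calibration_base.cpp:151: error: (-210:Unsupported format or combination of formats) The matrices must have 32f or 64f data type in function 'Rodrigues'
```

Next I'll move the arm aside so both cameras can see the key.

```bash
sed -i 's/np.array(\[0,0,-d\])/np.array([0,0,-d],float)/' h.py; python3 -c "
from h import *
plan([.42,.0,.27])"
```

```text
yaw now -2.873 turn deg 0.0 lin [-0.0257  0.2048 -0.0134] tilt [ 0.0061 -0.0039 -1.    ] pos [ 0.4496 -0.2043  0.2575] q6 -2.421 t 19.0333
F [0.79 0.28 0.09] M [ 0.064 -0.025  0.018] gap 0.4964548902019971
```

Request:
carry_out --commands '[{"linear":[-0.003,0.02,0],"yaw":0,"hand":0.5},{"linear":[-0.003,0.03,0],"yaw":0,"hand":0.5},{"linear":[-0.004,0.03,0],"yaw":0,"hand":0.5},{"linear":[-0.004,0.03,0],"yaw":0,"hand":0.5},{"linear":[-0.004,0.03,0],"yaw":0,"hand":0.5},{"linear":[-0.004,0.03,0],"yaw":0,"hand":0.5},{"linear":[-0.004,0.03,0],"yaw":0,"hand":0.5},{"linear":[0,0,0],"yaw":0,"hand":0.5}]'

```text
time: 19.7
tcp_pos: [0.4191, 0.0001, 0.2532]
orientation: [-0.426, 3.112, 0.003]
contact_force: [-0.3, -0.0, -0.2]
finger_gap: 0.5
```

```bash
python3 -c "
from h import *
c=snap('scene','s9');crop('s9',95,210,215,330,5,'s9c')
c=snap('top','t9');crop('t9',345,220,455,330,6,'t9c')"
```

```text
(no output)
```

View pics/s9c.png

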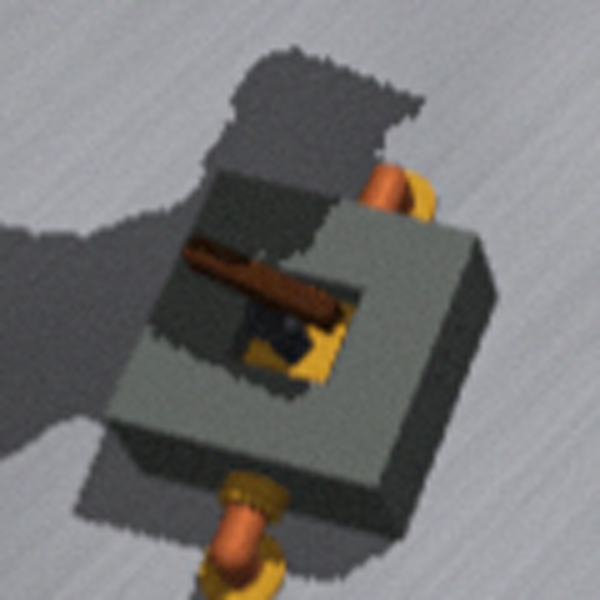

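View pics/t9c.png

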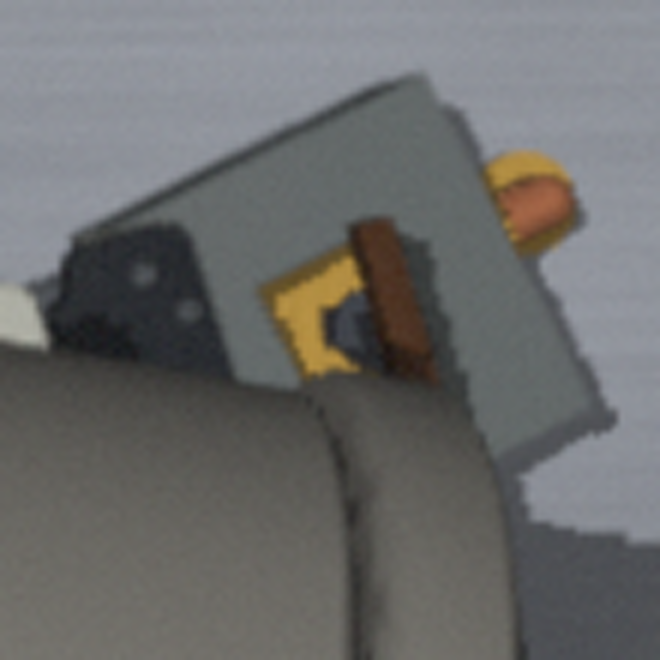

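View pics/t9.png

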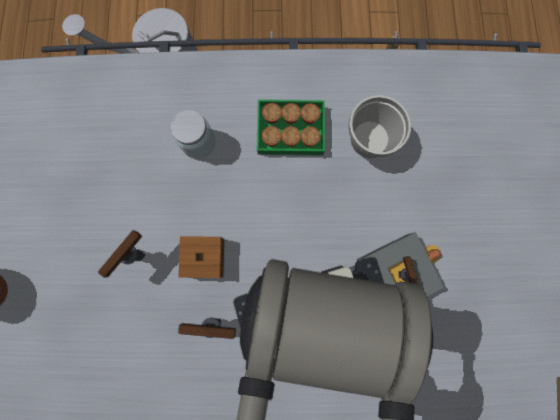

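The key is standing in the socket and the pot, tray and jar haven't moved. I'll move the arm further away for a clear top view to measure the key's angle and depth.

Request:
carry_out --commands '[{"linear":[0,0.025,0],"yaw":0,"hand":0.5},{"linear":[0,0.03,0],"yaw":0,"hand":0.5},{"linear":[0,0.03,0],"yaw":0,"hand":0.5},{"linear":[0,0.03,0],"yaw":0,"hand":0.5},{"linear":[0,0.03,0],"yaw":0,"hand":0.5},{"linear":[0,0.03,0],"yaw":0,"hand":0.5},{"linear":[0,0.03,0],"yaw":0,"hand":0.5},{"linear":[0,0,0],"yaw":0,"hand":0.5}]'

```text
time: 20.47
tcp_pos: [0.3655, 0.1966, 0.253]
orientation: [-0.424, 3.112, 0.002]
contact_force: [0.5, -1.2, 0.1]
finger_gap: 0.501
```

```bash
python3 -c "
from h import *
c=snap('top','ta');crop('ta',380,240,440,300,10,'tac')
c=snap('scene','sa');crop('sa',125,245,185,305,10,'sac')"
```

```text
(no output)
```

View pics/tac.png

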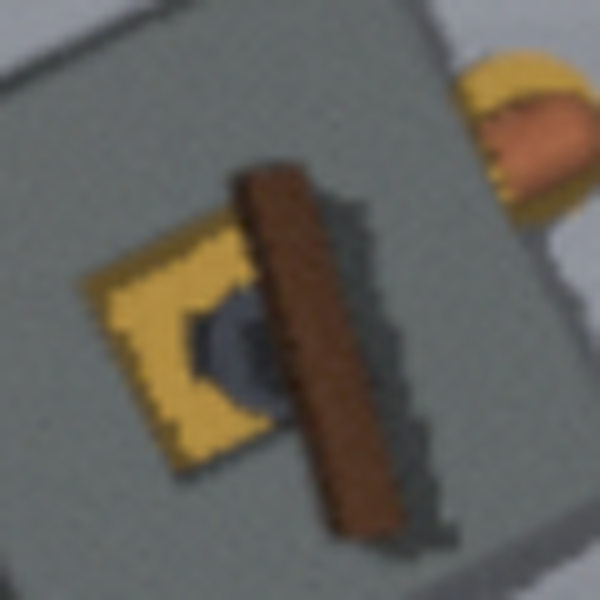

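View pics/sac.png

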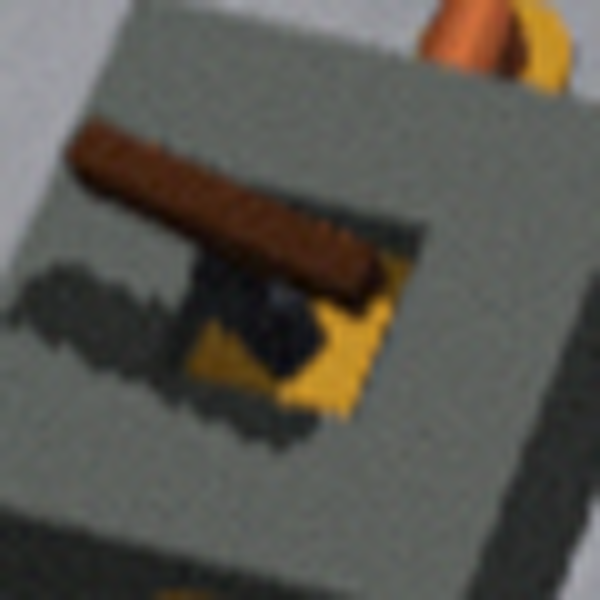

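```bash
python3 -c "
from h import *
T,S=load('ta'),load('sa')
g=lambda p,u,v:((p[0]+.5)/10-.5+u,(p[1]+.5)/10-.5+v)
for z in(.112,.111,.116):
  P=[atz(T,g(p,380,240),z)[:2] for p in((250,173),(304,168),(406,525),(346,535))]
  f=(P[0]+P[1])/2;b=(P[2]+P[3])/2; d=f-b
  print(z,'T ctr',(f+b)/2,'len',np.linalg.norm(d),'yaw',np.arctan2(d[1],d[0]))
  P=[atz(S,g(p,125,245),z)[:2] for p in((382,252),(362,275),(72,150),(95,120))]
  f=(P[0]+P[1])/2;b=(P[2]+P[3])/2; d=f-b
  print(z,'S ctr',(f+b)/2,'len',np.linalg.norm(d),'yaw',np.arctan2(d[1],d[0]))
for a,b in(((277,170),(372,264)),((376,530),(84,135))): print(tri(T,g(a,380,240),S,g(b,125,245)))
for n,m in(('top0','ta'),('scene0','sa')):
  a,b=[cv2.GaussianBlur(load(x)['color'],(5,5),0).astype(int) for x in(n,m)]
  for nm,X in(('pot',(.62,-.16)),('tray',(.62,.02)),('jar',(.62,.2))): pass
"
```

```text
0.112 T ctr [ 0.44880149 -0.2017182 ] len 0.06699744831549928 yaw 0.2313370135440993
0.112 S ctr [ 0.45066036 -0.20293242] len 0.06836398798727768 yaw 0.25876861978881005
0.111 T ctr [ 0.44877417 -0.20203262] len 0.06708466034175092 yaw 0.2313370135440989
0.111 S ctr [ 0.45012904 -0.2027294 ] len 0.0684352021340153 yaw 0.2587686197888097
0.116 T ctr [ 0.44891074 -0.20046053] len 0.06664860021049275 yaw 0.2313370135440992
0.116 S ctr [ 0.45278561 -0.20374447] len 0.06807913140032747 yaw 0.25876861978881033
(array([ 0.48203187, -0.19422549,  0.10961784]), np.float64(0.0014341657346323882))
(array([ 0.41577933, -0.21076487,  0.10828363]), np.float64(0.00043893768392864037))
```

```bash
python3 -c "
from h import *
a,b=[cv2.GaussianBlur(load(x)['color'],(5,5),0).astype(int) for x in('top0','ta')]
for n,(u0,v0,u1,v1) in dict(jar=(165,105,220,160),tray=(250,95,330,160),pot=(345,90,415,165)).items(): print(n,abs(a-b)[v0:v1,u0:u1].max())
from station import sign_off
print(sign_off())"
```

```text
jar 10
tray 9
pot 10
the job is handed in; nothing more can be done
None
```

The key is out of its stand, fully home in the valve socket and turned anticlockwise to the stop. I let go, left it standing there and handed the job in at about 20.6 s of the 72 s allowed.

- **Insertion:** The key entered the socket on the first try with no search. I kept lowering until the floor pushed back at about 2 N per mm, so it was home with about 5 N at most. Afterwards its bar top measured about 109 mm high, against about 111–112 mm expected, which is within camera error.
- **Turning:** It turned at a steady reaction of about 0.09 N m. At the stop this rose to about 0.175 N m, averaged over four readings, and I went no further. The highest single reading was 0.199 N m, just under the 0.2 N m limit, and readings vary by about 0.03 N m.
- **Angle:** Cameras put the bar at 0.23 rad (top view) and 0.26 rad (scene view). Allowing for the key's slack in the socket, the spindle is at about 1.23 ± 0.03 rad, which agrees with the 1.2 stop. That figure depends on my slack estimate, and the spindle's own angle was not seen directly.
- **Bystanders:** The pot, tray and jar look unchanged between the first and last top pictures, apart from image noise. The arm was well clear of everything at hand-in.

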